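# Pack the anatomy models and set the transport lock

## Robot

A 7-joint arm with a two-finger parallel gripper is mounted at the origin on the work surface. World frame = base frame: x ahead of the robot, y to its left, z up, the work surface at z = 0. Lengths are in m, angles in rad, forces in N, time in s.
With the tool pointing down it reaches from about 0.4 to 0.925 m from the base axis. Payload 4.1 kg.
Tool frame: the origin (TCP) lies at the very end of the fingers, on their centre line; the grasp point (between the pads) lies 19 mm behind it; z points along the fingers, y is the line along which they close (so a half turn about z gives the same grasp; the last joint's range is limited). The gripper opens to 85 mm and grips with 20 to 120 N. Pads are 22 mm wide; open, the fingers measure 114 mm over their backs; the gripper's body (76 mm by 85 mm) begins 54 mm behind the grasp point. The pads swing forward as they close: fully open they stand 13 mm farther back than shut.
Start: joints at [-1.261, 0.398, 0.045, 1.537, -0.019, 1.207, -0.051], TCP at [0.258, 0.596, 0.201] pointing down, gripper open.
Joint ranges: [-2.82, 2.82], [-0.49, 2.23], [-1.37, 1.46], [0, 2.46], [-1.36, 4.5], [0.23, 2], [-2.94, 2.94]. Speed limits (rad/s): [2.57, 2.57, 3.14, 3.14, 3.14, 3.14, 3.14].

## Interface

Orientations are given as a rotation vector (axis times angle).
In Python, from cell import telemetry, eyes, ctrl gives the robot as it stands.
- The arm moves only by the tool move_arm, never from a script. Its argument "increments" is a list of rows, each a list of 6 numbers: the shift along the tool's x, y, z scaled (see below), then the turn, a rotation vector about the tool's x, y, z scaled (see below). A call has 1 to 20 rows; each row shifts and turns the commanded pose from where the row before left it, along the tool's axes as they then stand; what a row does not reach is not made up. The controller multiplies each number of a shift by 200 mm and each number of a turn by 0.5 rad. A row lasts 1/8 s, in which the tool goes at most 62.5 mm and 10.7 degrees, less where a joint would pass 70% of its speed; a pose out of reach is approached as far as the arm can. A call with a number of a shift or a turn outside -1 to 1 is refused whole. A call with a gripper value outside its range is refused whole. "gripper" is the gripper command: -1 is shut, 1 is fully open, values between are in proportion, set as the call begins (left out, the last holds). The fingers move at their own pace and stop on an object; the grip force is fixed at half the most. Time passes only in rows, so rows that do not move let the fingers close. It gives the time, the measured TCP pose, the force, the opening and the grip force at its end, in the units of the state.
- telemetry.read_state(): the state, without advancing time (a new reading comes with each control period).
- eyes.camera(name): name is "side" or "top"; returns the picture (384x512x3 uint8, red, green, blue); there is no depth.
- eyes.camera_info(name): a dict with "camera_matrix" (3x3 intrinsics, pixels), "rvec" (rotation vector, rad) and "tvec" (3), from world to camera coordinates, as OpenCV has them. Camera axes: x right, y down, z forward; pixel columns grow to the right and rows downward; lengths in m; the calibration is good to about 2 mm. A picture is of the moment at which its call begins. camera_info takes no time and is no camera call.
- ctrl.job_done(): hands the job in; it is judged then, once.
Trained networks look in the newest picture that a camera, given by its name, has taken for a name from the list of things; names that differ only in an ending like _2 or _b are one class to them, and where a whole thing is asked for, a point or a joint stands for the part that bears it (a point fixed in the world has none). Each returns a list of dicts, best first, with "p" (0 to 1); they miss things now and then, are a little off and sometimes report something else, mostly with a low value. They report only what shows in the picture. A call takes as long as a camera call. They do not tell look-alikes from the thing itself.
- eyes.boxes_of(camera, query): "centre" ([x, y, z] in m, in the coordinates of the camera as it stood for that picture, good to about 4 mm: the middle of the surface that is visible of it).
- eyes.tip_of(camera, query): "centre" ([x, y, z] in m, in the coordinates of the camera as it stood for that picture, good to about 4 mm: a listed point, or the origin of a listed thing).
The state is a dict: "t": time; "joint_positions": joint angles; "qvel": joint speeds; "effort": joint torques, N m; "eef_pos": TCP position; "ee_rot": TCP orientation; "ft_force": force on the tool from outside, world axes, zero at the start; "moment": the same for the moment, N m; "gripper_width": finger opening in m; "gripper_force": force on a finger pad.
Only numpy, scipy, OpenCV 4.12 (cv2) and the standard library are available. Lean on these libraries where they do the work, as an engineer would, in place of code of your own. Each camera call takes 0.05 s, during which the arm holds its last target. There are 200 camera calls.

## Task

Get the anatomy tray ready to be carried to class: slide the tray's steel transport lock fully open to its stop, press every organ and bone model that has a pocket in the foam (three or all four of pancreas, spleen, scapula and vertebra lie on the bench) fully home in its own pocket, the one way round it fits, then slide the lock all the way back home over their toes. Leave the other things on the bench where they are.

Things in the scene. Friction and masses are not known exactly. Their poses are not given: they have to be found in the camera images.
- pancreas_mid (a point): Orange pancreas model (mm): head 53 wide at -x tapering to a tail at +x; 100 long (x), 42 tall, foot 16 thick. Point: mid-height centre of its raised hump, 21 above the underside, 42 from the -x end, 58 from the +x toe (low: foot only for the last 20). Hump 68 long, 32 wide (y), upright sides 20 to 31 above the underside: pinch across y. z up. May be absent.
- spleen_mid (a point): Glossy purple spleen model (mm): egg-like, 35 wide at -x, 54 wide towards +x; 100 long (x), 44 tall, foot 16 thick. Point: mid-height centre of its raised hump, 22 above the underside, 42 from the -x end, 58 from the +x toe (low: foot only for the last 20). Hump 72 long, 40 wide (y), upright sides 20 to 33 above the underside: pinch across y. z up. May be absent.
- scapula_mid (a point): Grey scapula model (mm): triangular blade 66 wide at -x, 20 at +x, spine ridge on top; 100 long (x), 44 tall, foot 16 thick. Point: mid-height centre of its raised hump, 22 above the underside, 42 from the -x end, 58 from the +x toe (low: foot only for the last 20). Hump 76 long, 14 wide (y), upright sides 20 to 33 above the underside: pinch across y. z up. May be absent.
- vertebra_mid (a point): White vertebra model (mm): drum 48 wide at -x, 32 waist, 50 wide wings, 18 wide spike at +x; 100 long (x), 42 tall, foot 16 thick. Point: mid-height centre of its raised hump, 21 above the underside, 42 from the -x end, 58 from the +x toe (low: foot only for the last 20). Hump 58 long, 36 wide (y), upright sides 20 to 31 above the underside: pinch across y. z up. May be absent.
- pancreas_seat (a point): Where pancreas_mid lies when the pancreas is fully home in its own foam pocket; x, y, z axes then agree with the piece's. Pocket: its outline plus 2 mm all round, 18 mm deep, 2 mm bevel at the mouth, fits only this way round. Foam top 3 mm below this point, pocket floor 21 mm below. The foam is firm and does not grip.
- spleen_seat (a point): Where spleen_mid lies when the spleen is fully home in its own foam pocket; x, y, z axes then agree with the piece's. Pocket: its outline plus 2 mm all round, 18 mm deep, 2 mm bevel at the mouth, fits only this way round. Foam top 4 mm below this point, pocket floor 22 mm below. The foam is firm and does not grip.
- scapula_seat (a point): Where scapula_mid lies when the scapula is fully home in its own foam pocket; x, y, z axes then agree with the piece's. Pocket: its outline plus 2 mm all round, 18 mm deep, 2 mm bevel at the mouth, fits only this way round. Foam top 4 mm below this point, pocket floor 22 mm below. The foam is firm and does not grip.
- vertebra_seat (a point): Where vertebra_mid lies when the vertebra is fully home in its own foam pocket; x, y, z axes then agree with the piece's. Pocket: its outline plus 2 mm all round, 18 mm deep, 2 mm bevel at the mouth, fits only this way round. Foam top 3 mm below this point, pocket floor 21 mm below. The foam is firm and does not grip.
- tray: Fixed black-rimmed carrying tray, 316 x 260 x 26 mm, dark grey foam with four die-cut pockets showing the white floor: two each on the +x and -x halves, toe ends towards the middle; which of a half's two is which varies. Origin: centre of the underside, z up, foam top at 24 mm. The lock slides along the tray's y.
- lock (a joint): Steel transport lock sliding along the tray's middle: 0 m = home (tabs over the toes in all four pockets), 0.05 m = fully open (tabs clear), growing towards the tray's +y; hard stops at both ends. Starts 0 to 15 mm from home. Stays where left; about 3 N friction. A piece not seated blocks its tabs.
- lock_grip (a point): Centre of the lock's black upright grip, 24 mm (tray x) by 16 mm (tray y) by 34 mm tall; steel bar top 19 mm below the point. Four tabs 24 mm wide (y), 46 mm either side of the grip along tray y, reaching 44 mm either side along tray x, 1.5 to 6 mm above the foam. Moves with the lock; axes as the tray's.
- ganglion_cube: Bystander, leave it alone: clear acrylic cube, 50 mm, with a resin ganglion inside, standing among the models; point: centre of underside. The other bystanders stand around the work area, over 0.4 m to the right of the robot (hammer, notebook, both low) or over 0.7 m ahead (mug, jar, hip-joint model, up to 110 mm tall, and a board eraser).
Not all that is in view belongs to the job. Leave any green look-alike of the part that bears spleen_mid alone.

How it is judged:
On the way, in this order (a step that is already met when the one before it is completed fails the run):
1. the transport lock is slid fully open (value of joint lock above 0.046 m), for 0.2 s.
2. with the lock open, every model present lies fully home in its pocket (distance between pancreas_mid and pancreas_seat below 0.006 m and distance between spleen_mid and spleen_seat below 0.006 m and distance between scapula_mid and scapula_seat below 0.006 m and distance between vertebra_mid and vertebra_seat below 0.006 m and angle between the x axis of pancreas_mid and the x axis of pancreas_seat, either way round below 0.09 rad and angle between the z axis of pancreas_mid and the z axis of pancreas_seat, either way round below 0.09 rad and angle between the x axis of spleen_mid and the x axis of spleen_seat, either way round below 0.09 rad and angle between the z axis of spleen_mid and the z axis of spleen_seat, either way round below 0.09 rad and angle between the x axis of scapula_mid and the x axis of scapula_seat, either way round below 0.09 rad and angle between the z axis of scapula_mid and the z axis of scapula_seat, either way round below 0.09 rad and angle between the x axis of vertebra_mid and the x axis of vertebra_seat, either way round below 0.09 rad and angle between the z axis of vertebra_mid and the z axis of vertebra_seat, either way round below 0.09 rad and value of joint lock above 0.04 m), for 0.2 s.
3. the lock is slid fully home (value of joint lock below 0.004 m), for 0.2 s.
At the end, for the whole second after the job is handed in: Every model that is present lies at rest in its own pocket, its mid point within 6 mm of its seat point and its x and z axes within 0.09 rad of the seat's, and the lock is within 4 mm of home (distance between pancreas_mid and pancreas_seat below 0.006 m and distance between spleen_mid and spleen_seat below 0.006 m and distance between scapula_mid and scapula_seat below 0.006 m and distance between vertebra_mid and vertebra_seat below 0.006 m and angle between the x axis of pancreas_mid and the x axis of pancreas_seat, either way round below 0.09 rad and angle between the z axis of pancreas_mid and the z axis of pancreas_seat, either way round below 0.09 rad and angle between the x axis of spleen_mid and the x axis of spleen_seat, either way round below 0.09 rad and angle between the z axis of spleen_mid and the z axis of spleen_seat, either way round below 0.09 rad and angle between the x axis of scapula_mid and the x axis of scapula_seat, either way round below 0.09 rad and angle between the z axis of scapula_mid and the z axis of scapula_seat, either way round below 0.09 rad and angle between the x axis of vertebra_mid and the x axis of vertebra_seat, either way round below 0.09 rad and angle between the z axis of vertebra_mid and the z axis of vertebra_seat, either way round below 0.09 rad and value of joint lock below 0.004 m and linear speed of each of pancreas, spleen, scapula, vertebra below 0.02 m/s); the robot touches nothing.
It fails at once if a bystander is pushed more than 5 cm from where it stood (distance of any of ganglion_cube, eraser, mug, jar, hip_socket, hammer, notebook from where it was at the start of the episode above 0.05 m).
Of pancreas, spleen, scapula, vertebra only 3 to 4 are there at a start; the rules pass over those that are not, and their reading is None.
At some moment in a run one of pancreas, spleen, scapula, vertebra may be knocked a few centimetres aside while the robot is not near it.
It also fails if it takes over 210 s, if anything falls off the work surface, if the arm or the gripper's body presses on something with over 40 N, if the wrist force passes 120 N, or if a joint passes its speed limit or range.

## Working session

There is one attempt and no reset: what is moved stays moved. The work goes in short steps, Python scripts to look and compute and a tool call to move; the robot and the scene stay as the last step left them, time stands still between calls to the robot, and variables do not carry over. Pictures are saved under pics/ and viewed, at most 14 in all, crops included, and the job is handed in when it is done.

Besides the shell and the picture viewer there is one more tool, called by a JSON object that holds its "api" and its "payload", one argument or row to a line. move_arm: Moves the arm, as the interface text tells. Shifts and turns lie within -1 to 1; 1 stands for 200 mm of shift or 0.5 rad of turn. Its arguments: {"type":"object","properties":{"increments":{"type":"array","items":{"type":"array","items":{"type":"number","minimum":-1,"maximum":1}}},"gripper":{"type":"number"}},"required":["increments"]}

```bash
mkdir -p pics
cat > h.py <<'E'
import numpy as np, cv2
from cell import telemetry, eyes, ctrl
from scipy.spatial.transform import Rotation as R
def cam(n):
    c=eyes.camera_info(n); return np.array(c["camera_matrix"]),np.array(c["rvec"],float).ravel(),np.array(c["tvec"],float).ravel()
def w(n,p):
    K,r,t=cam(n); return R.from_rotvec(r).inv().apply(np.array(p)-t)
def px(n,P):
    K,r,t=cam(n); return cv2.projectPoints(np.array(P,float).reshape(-1,1,3),r,t,K,None)[0].reshape(-1,2)
def ray(n,uv,z):
    K,r,t=cam(n); M=R.from_rotvec(r).as_matrix(); c=-M.T@t
    d=M.T@np.linalg.inv(K)@np.array([uv[0],uv[1],1.]); return c+d*(z-c[2])/d[2]
def snap(n,f):
    im=eyes.camera(n); cv2.imwrite(f"pics/{f}.png",im[:,:,::-1]); return im
E
python3 - <<'E'
from h import *
s=telemetry.read_state(); print(s["t"],s["eef_pos"],s["ee_rot"],s["gripper_width"])
a=snap("top","t0");b=snap("side","s0")
for n in ("top","side"):
    K,r,t=cam(n);print(n,K[0,0],w(n,[0,0,0]))
    for q in ["pancreas_mid","spleen_mid","scapula_mid","vertebra_mid","lock_grip","tray","ganglion_cube"]:
        for d in eyes.tip_of(n,q)[:3]:
            P=w(n,d["centre"]);print(n,q,round(d["p"],2),P.round(3),px(n,P).round()[0])
E
```

```text
0.0 [0.25808561 0.5957866  0.20025291] [-0.63747678 -3.07597182  0.00309681] 0.0856001585525263
top 385.62595719629206 [ 0.39464103 -0.08136406  1.15205538]
top pancreas_mid 0.79 [ 0.597 -0.123  0.02 ] [257. 189.]
top spleen_mid 0.81 [ 0.622 -0.342  0.022] [330. 183.]
top spleen_mid 0.69 [ 0.737 -0.156  0.024] [269. 144.]
top spleen_mid 0.55 [ 0.549 -0.462  0.023] [371. 207.]
top scapula_mid 0.63 [ 0.6   -0.127  0.022] [258. 189.]
top scapula_mid 0.43 [ 0.52   0.226 -0.002] [140. 214.]
top scapula_mid 0.38 [ 0.623 -0.341  0.023] [330. 182.]
top vertebra_mid 0.76 [ 0.464 -0.12   0.023] [256. 234.]
top lock_grip 0.69 [0.519 0.232 0.05 ] [133. 213.]
top tray 0.9 [ 0.521  0.226 -0.003] [140. 214.]
top ganglion_cube 0.77 [ 0.535 -0.208  0.001] [285. 212.]
side 485.81198646271037 [ 0.24908667 -1.00857014  0.99300469]
side pancreas_mid 0.63 [ 0.599 -0.121  0.02 ] [268. 212.]
side spleen_mid 0.71 [ 0.624 -0.342  0.018] [308. 270.]
side spleen_mid 0.67 [0.611 0.273 0.029] [232. 129.]
side spleen_mid 0.65 [ 0.743 -0.159  0.021] [321. 209.]
side scapula_mid 0.76 [ 0.454 -0.306  0.021] [239. 275.]
side vertebra_mid 0.67 [ 0.467 -0.121  0.022] [223. 222.]
side lock_grip 0.7 [0.52  0.233 0.049] [208. 136.]
side tray 0.94 [ 0.522  0.226 -0.003] [210. 150.]
side tray 0.21 [ 0.538 -0.205 -0.002] [257. 244.]
side ganglion_cube 0.8 [ 0.54  -0.204 -0.003] [258. 244.]
```

View pics/t0.png

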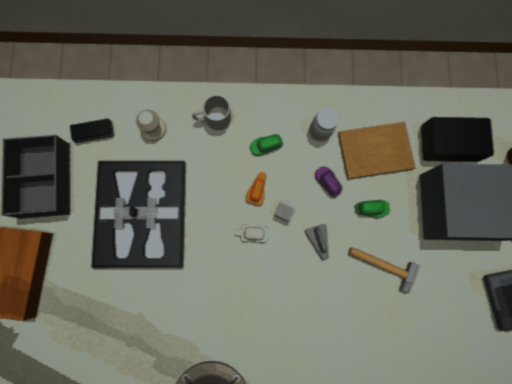

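View pics/s0.png

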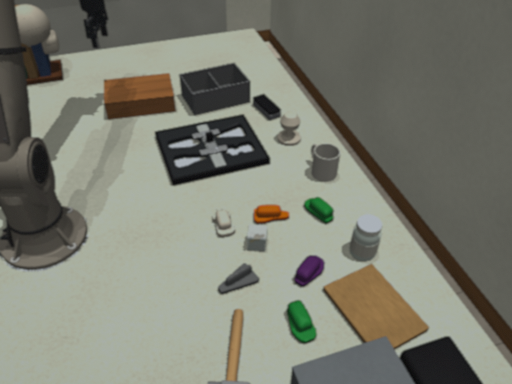

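The top view shows the tray at (140,214), with the wide-ended scapula pocket top left and the vertebra pocket top right. On the bench are orange pancreas (257,189), white vertebra (254,233), grey scapula (318,240) and purple spleen (329,181). The cube is at (284,212).
Could be taken for the spleen: green (267,144), green (372,208) and purple (329,181). I choose the purple one. Next is a close rectified crop.

```bash
cat >> h.py <<'E'
def rect(n,im,x0,x1,y0,y1,z,s):
    # output: up=+x, left=+y, s px/m
    W,H=int((y1-y0)*s),int((x1-x0)*s)
    src=px(n,[[x1,y1,z],[x1,y0,z],[x0,y0,z],[x0,y1,z]]).astype(np.float32)
    M=cv2.getPerspectiveTransform(src,np.float32([[0,0],[W,0],[W,H],[0,H]]))
    return cv2.warpPerspective(im,M,(W,H),flags=cv2.INTER_CUBIC)
E
python3 - <<'E'
from h import *
im=cv2.imread("pics/t0.png")
a=rect("top",im,.34,.70,.08,.38,.024,1400); b=rect("top",im,.38,.72,-.42,-.06,.016,1400)
h=max(a.shape[0],b.shape[0]); a=cv2.copyMakeBorder(a,0,h-a.shape[0],0,0,0);b=cv2.copyMakeBorder(b,0,h-b.shape[0],0,0,0)
c=np.hstack([a,b]); print(c.shape,a.shape); c=cv2.resize(c,None,fx=.8,fy=.8); cv2.imwrite("pics/r0.png",c); print(c.shape)
E
```

```text
(503, 924, 3) (503, 420, 3)
(402, 739, 3)
```

View pics/r0.png

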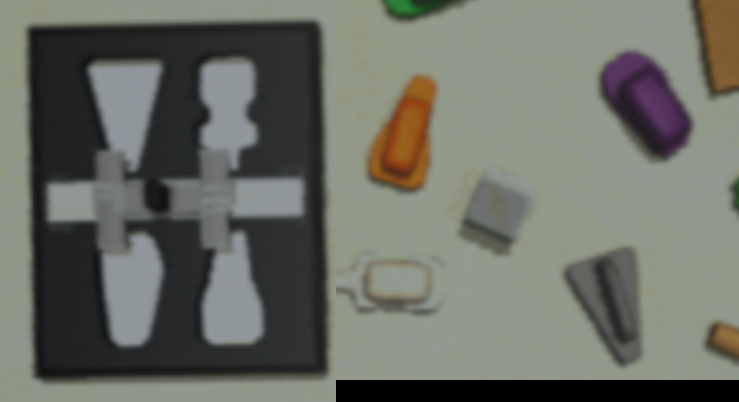

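The crop's lower left pocket is egg-shaped (spleen) and its lower right tapers towards the toe (pancreas). The chosen purple spleen is at (645,105), its toe pointing up-left. The lock sits about 10 mm off home towards +y. Next I measure yaws and the tray pose.

Run:
```python
from h import *
im=cv2.imread("pics/t0.png")
hsv=cv2.cvtColor(im,cv2.COLOR_BGR2HSV)
# tray rim
a=rect("top",im,.30,.74,.04,.42,.026,2000)
m=(a.max(2)<75).astype(np.uint8); m=cv2.morphologyEx(m,cv2.MORPH_CLOSE,np.ones((9,9)))
c=max(cv2.findContours(m,0,2)[0],key=cv2.contourArea); (cx,cy),(w_,h_),an=cv2.minAreaRect(c)
print("tray",.74-cy/2000,.42-cx/2000,w_/2,h_/2,an)
# pockets floor masks, z=.006
v=(cv2.cvtColor(rect("top",im,.30,.74,.04,.42,.024,2000),cv2.COLOR_BGR2GRAY)>125)
f=np.zeros_like(m); cv2.drawContours(f,[cv2.convexHull(c)],0,1,-1); f=cv2.erode(f,np.ones((25,25)))
n,l,st,ce=cv2.connectedComponentsWithStats((v&(f>0)).astype(np.uint8))
for s,c2 in zip(st[1:],ce[1:]):
    if s[4]>1000: print("blob x",.74-(s[1]+s[3])/2000,.74-s[1]/2000,"y",.42-(s[0]+s[2])/2000,.42-s[0]/2000,"area mm2",s[4]/4)
guess={"pancreas":(.598,-.122,.02),"spleen":(.623,-.342,.02),"scapula":(.454,-.306,.02),"vertebra":(.4655,-.1205,.02)}
for k,g in guess.items():
    x,y,z=g; r=rect("top",im,x-.07,x+.07,y-.07,y+.07,.012,2000)
    H=cv2.cvtColor(r,cv2.COLOR_BGR2HSV)
    if k=="pancreas": mm=(H[...,1]>140)&(H[...,0]<25)
    elif k=="spleen": mm=(H[...,0]>125)&(H[...,1]>80)
    elif k=="scapula": mm=H[...,2]<125
    else: mm=(r.min(2)>188)
    n,l,st,ce=cv2.connectedComponentsWithStats(mm.astype(np.uint8)); i=1+np.argmin(np.hypot(*(ce[1:]-140).T)+(st[1:,4]<800)*999)
    c=max(cv2.findContours((l==i).astype(np.uint8),0,2)[0],key=cv2.contourArea)
    R_=cv2.minAreaRect(c); p=np.argwhere(l==i)[:,::-1]; u=np.linalg.svd((p-p.mean(0)).astype(float),full_matrices=False)[2][0]
    print(k,"rect c",x+.07-R_[0][1]/2000,y+.07-R_[0][0]/2000,np.array(R_[1])/2,R_[2],"pca yaw",np.degrees(np.arctan2(-u[0],-u[1])),"area",len(p)/4)
```

```text
tray 0.5201627349853516 0.22082052612304687 315.690673828125 261.2769775390625 88.90618133544922
blob x 0.5509999999999999 0.644 y 0.15249999999999997 0.19899999999999998 area mm2 3117.75
blob x 0.552 0.642 y 0.238 0.2985 area mm2 3397.5
blob x 0.5075 0.5389999999999999 y 0.11049999999999999 0.175 area mm2 1840.75
blob x 0.5035000000000001 0.5355 y 0.2945 0.33549999999999996 area mm2 1212.5
blob x 0.3935 0.491 y 0.14649999999999996 0.19749999999999998 area mm2 3410.25
blob x 0.392 0.4895 y 0.2365 0.287 area mm2 3540.5
pancreas rect c 0.6042079238891601 -0.12333483123779296 [50.86196136 99.1427536 ] 15.068489074707031 pca yaw 163.30839102824828 area 3625.75
spleen rect c 0.6315000000000001 -0.34125000762939456 [95.10586548 47.729702  ] 45.0 pca yaw -141.04305345513893 area 3211.25
scapula rect c 0.44317500305175783 -0.30902500152587886 [103.40647125  68.77954102] 71.56504821777344 pca yaw -163.2055383342574 area 4981.75Traceback (most recent call last):
  File "<stdin>", line 23, in <module>
    return _wrapfunc(a, 'argmin', axis=axis, out=out, **kwds)
    return bound(*args, **kwds)
ValueError: attempt to get argmin of an empty sequence
```

Run:
```python
from h import *
im=snap("top","t1"); snap("side","s1")
for n in ("top","side"):
    for q in ["pancreas_seat","spleen_seat","scapula_seat","vertebra_seat","scapula_mid"]:
        for d in eyes.tip_of(n,q)[:2]: print(n,q,round(d["p"],2),w(n,d["centre"]).round(4))
im=cv2.imread("pics/t0.png"); r=rect("top",im,.40,.53,-.19,-.05,.03,2000); g=cv2.cvtColor(r,cv2.COLOR_BGR2GRAY)
print(g[::20,::20])
cv2.imwrite("pics/v0.png",cv2.createCLAHE(4,(4,4)).apply(cv2.resize(g,None,fx=1.5,fy=1.5)))
```

```text
top pancreas_seat 0.71 [0.437  0.1753 0.0299]
top spleen_seat 0.67 [0.4389 0.2684 0.0282]
top scapula_seat 0.82 [0.608  0.2716 0.0297]
top vertebra_seat 0.71 [0.6114 0.1783 0.0247]
top vertebra_seat 0.16 [0.6061 0.273  0.0287]
top scapula_mid 0.73 [0.4367 0.176  0.0276]
top scapula_mid 0.61 [ 0.452  -0.3048  0.0248]
side pancreas_seat 0.63 [0.4383 0.1759 0.0234]
side spleen_seat 0.88 [0.4375 0.2673 0.0235]
side scapula_seat 0.57 [0.6097 0.2713 0.032 ]
side scapula_seat 0.46 [ 0.4508 -0.3086  0.0181]
side vertebra_seat 0.9 [0.6129 0.1803 0.0278]
side scapula_mid 0.8 [ 0.4526 -0.3044  0.0214]
[[150 149 149 150 149 149 149 150 150 149 150 142 142 108]
 [149 150 150 150 150 150 150 150 149 149 150 150 117  75]
 [150 150 150 149 151 150 150 150 150 150 150 150 104  91]
 [149 150 149 150 150 150 150 150 150 150 149 149 150 143]
 [150 150 149 143 144 146 148 147 145 147 142 150 150 150]
 [149 148 144 145 121 143 145 143 139 131 148 148 150 150]
 [150 150 150 146 121 151 151 150 151 134 151 150 150 150]
 [150 110 109 143 125 148 148 150 150 128 150 151 151 150]
 [149 150 145 140 116  86  81  89  95 124 144 150 150 150]
 [151 150 150 121 119 139 122 125  99  96 140 150 150 150]
 [149 149 149 150 150 150 150 150 151 151 149 151 150 151]
 [149 150 150 149 151 150 149 151 150 149 150 150 150 150]
 [150 150 150 150 149 150 150 151 150 151 151 150 150 151]]
```

View pics/v0.png

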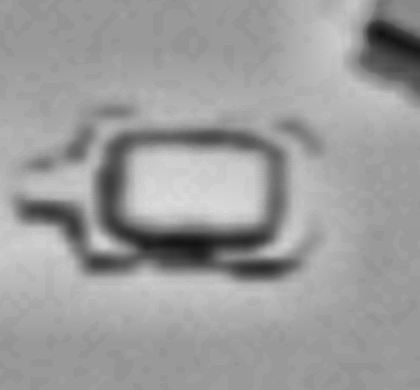

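Vertebra hump lies level in the crop at (195,185) with its spike left, so yaw is about 87°. The seats found by both cameras fit the pockets. Now the lock.

```bash
cat >> h.py <<'E'
def plan(x,y,z,psi):
    """turn first, then shift (in turned tool frame), totals in command units"""
    s=telemetry.read_state(); p=np.array(s["eef_pos"]); M=R.from_rotvec(s["ee_rot"]).as_matrix()
    a=np.radians(psi); T=np.array([[-np.sin(a),np.cos(a),0],[np.cos(a),np.sin(a),0],[0,0,-1]]).T
    rv=R.from_matrix(M.T@T).as_rotvec(); d=T.T@(np.array([x,y,z])-p)
    cur=np.degrees(np.arctan2(M[1,1],M[0,1]))
    print("t%.1f"%s["t"],"pos",p.round(4),"psi %.1f"%cur,"turn/.5",(rv/.5).round(3),"shift/.2",(d/.2).round(3),"F",np.round(s["ft_force"],1),"w %.4f"%s["gripper_width"])
E
python3 -c "
from h import *
plan(.5195,.2325,.13,91)"
```

```text
t1.4 pos [0.2584 0.5965 0.2013] psi 66.6 turn/.5 [ 0.     0.    -0.852] shift/.2 [-1.274 -1.842  0.357] F [ 0.7 -0.8 -1.1] w 0.0851
```

{"api": "move_arm", "payload": {
  "increments": [
    [0,0,0,0,0,-0.284],
    [0,0,0,0,0,-0.284],
    [0,0,0,0,0,-0.284],
    [-0.16,-0.23,0.045,0,0,0],
    [-0.16,-0.23,0.045,0,0,0],
    [-0.16,-0.23,0.045,0,0,0],
    [-0.16,-0.23,0.045,0,0,0],
    [-0.16,-0.23,0.045,0,0,0],
    [-0.16,-0.23,0.045,0,0,0],
    [-0.16,-0.23,0.045,0,0,0],
    [-0.154,-0.232,0.042,0,0,0],
    [0,0,0,0,0,0],
    [0,0,0,0,0,0]
  ],
  "gripper": 0.4
}}

```text
t: 3.02
eef_pos: [0.5193, 0.2331, 0.13]
ee_rot: [0.027, -3.141, -0.001]
ft_force: [0.1, 0.6, -0.6]
gripper_width: 0.0597
gripper_force: 0.0
```

```bash
python3 -c "
from h import *
plan(.5195,.2325,.04,91)"
```

```text
t3.0 pos [0.5193 0.2331 0.13  ] psi 91.0 turn/.5 [ 0.002 -0.001 -0.001] shift/.2 [-0.001 -0.003  0.45 ] F [ 0.1  0.6 -0.6] w 0.0597
```

{"api": "move_arm", "payload": {
  "increments": [
    [0,0,0.15,0,0,0],
    [0,0,0.15,0,0,0],
    [0,0,0.15,0,0,0],
    [0,0,0,0,0,0]
  ]
}}

```text
t: 3.52
eef_pos: [0.5166, 0.2338, 0.0381]
ee_rot: [0.032, -3.137, 0.002]
ft_force: [0.7, -0.1, 0.4]
gripper_width: 0.06
gripper_force: 0.0
```

{"api": "move_arm", "payload": {
  "increments": [
    [0,0,0,0,0,0],
    [0,0,0,0,0,0],
    [0,0,0,0,0,0],
    [0,0,0,0,0,0],
    [0,0,0,0,0,0],
    [0,0,0,0,0,0]
  ],
  "gripper": -1
}}

```text
t: 4.28
eef_pos: [0.5195, 0.2325, 0.0399]
ee_rot: [-0.027, 3.141, 0.0]
ft_force: [-0.3, -0.0, 0.3]
gripper_width: -0.0004
gripper_force: 0.0
```

{"api": "move_arm", "payload": {
  "increments": [
    [0,0.05,0,0,0,0],
    [0,0.05,0,0,0,0],
    [0,0.05,0,0,0,0],
    [0,0,0,0,0,0]
  ]
}}

```text
t: 4.78
eef_pos: [0.5187, 0.2643, 0.0399]
ee_rot: [-0.031, 3.141, 0.001]
ft_force: [-0.2, -0.4, 0.7]
gripper_width: -0.0003
gripper_force: 0.0
```

Run:
```python
from h import *
a=snap("top","t2")[:,:,::-1]; b=snap("side","s2")[:,:,::-1]
A=cv2.resize(a[140:290,70:210],None,fx=2.6,fy=2.6,interpolation=2);B=cv2.resize(b[70:220,130:290],None,fx=2.6,fy=2.6,interpolation=2)
cv2.imwrite("pics/c2.png",np.hstack([A,B])[:, :800])
for n in ("top","side"): print([ (round(d["p"],2),w(n,d["centre"]).round(4)) for d in eyes.tip_of(n,"lock_grip")])
```

```text
[(0.64, array([0.5207, 0.2325, 0.0478]))]
[(0.87, array([0.5213, 0.2326, 0.0489]))]
```

View pics/c2.png

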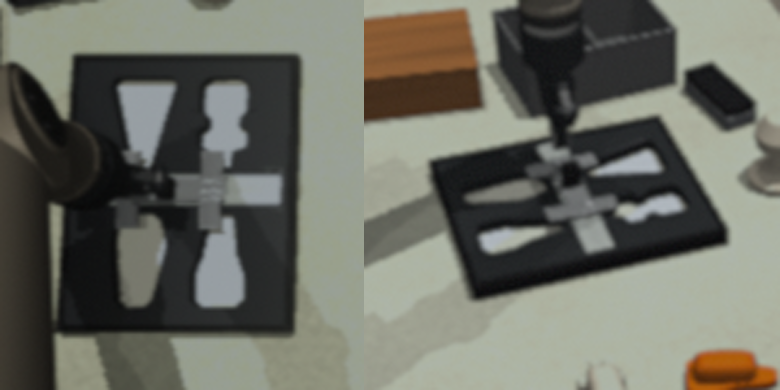

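Run:
```python
from h import *
s=telemetry.read_state();p=s["eef_pos"];print(p,s["gripper_width"],s["ft_force"])
f=lambda n,P:(px(n,P)[0]-([70,140] if n=="top" else [130,70]))*2.6+([0,0] if n=="top" else [364,0])
for n in("top","side"):
    print(n,"tcp",f(n,p).round(),"tcp+60",f(n,np.array(p)+[0,0,.06]).round(),"grip",f(n,[.521,.2325,.049]).round(),"griptop",f(n,[.521,.2325,.066]).round())
a=cv2.imread("pics/s2.png");cv2.imwrite("pics/c3.png",cv2.resize(a[80:180,160:260],None,fx=6,fy=6,interpolation=2))
```

```text
[0.51903968 0.262008   0.03987712] 7.712149489901995e-05 [-0.87146303  0.13694408 -0.22988014]
top tcp [140. 189.] tcp+60 [123. 182.] grip [164. 187.] griptop [160. 185.]
side tcp [561. 165.] tcp+60 [558. 125.] grip [568. 172.] griptop [567. 161.]
```

View pics/c3.png

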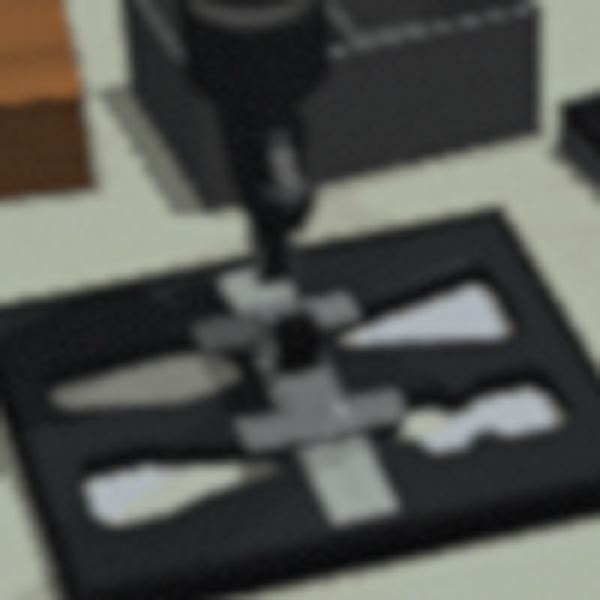

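Run:
```python
from h import *
print(px("side",[[.258,.596,.201],[.258,.596,.214],[.258,.596,.26]]).round(1))
a=cv2.imread("pics/s0.png");x=cv2.resize(a[0:70,60:130],None,fx=6,fy=6,interpolation=2)
b=cv2.imread("pics/t2.png");y=cv2.resize(b[180:240,90:155],None,fx=6,fy=7,interpolation=2)
cv2.imwrite("pics/c4.png",np.hstack([x,y])); print(px("top",[[.519,.262,.04],[.519,.262,.07],[.521,.2325,.066]]))
```

```text
[[102.9  52.8]
 [102.1  49.3]
 [ 99.2  36.3]]
[[123.76070362 212.67607073]
 [120.53247629 211.43296646]
 [131.52327448 211.07342709]]
```

View pics/c4.png

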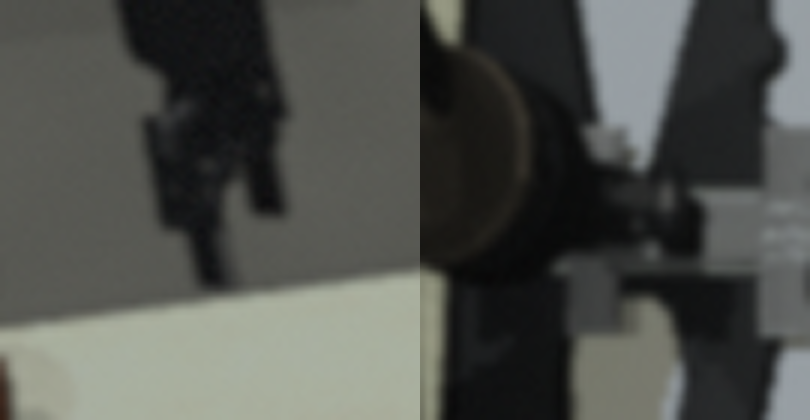

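Both views show the closed fingertips about 30 mm higher than the reported TCP, so the grip was passed over. I'll check the tool offset over clear bench.

{"api": "move_arm", "payload": {
  "increments": [
    [0,0,-0.15,0,0,0],
    [0,0,-0.15,0,0,0],
    [0.07,-0.24,-0.1,0,0,0],
    [0.07,-0.24,0,0,0,0],
    [0.07,-0.24,0,0,0,0],
    [0.07,-0.24,0,0,0,0],
    [0.07,-0.24,0,0,0,0],
    [0,0,0,0,0,0],
    [0,0,0,0,0,0]
  ]
}}

```text
t: 6.1
eef_pos: [0.4534, 0.0216, 0.1201]
ee_rot: [-0.026, 3.141, 0.001]
ft_force: [-0.1, -0.0, -0.1]
gripper_width: 0.0004
gripper_force: 0.0
```

Run:
```python
from h import *
s=telemetry.read_state();p=np.array(s["eef_pos"]);print(p,s["ee_rot"],s["joint_positions"])
out=[]
for n in("top","side"):
    a=snap(n,n+"3")[:,:,::-1]; c=px(n,p)[0]; print(n,c,px(n,p+[0,0,.03])[0]); o=c.astype(int)-[35,45]; print(o)
    out.append(cv2.resize(a[o[1]:o[1]+80,o[0]:o[0]+70],None,fx=5.5,fy=5.5,interpolation=2))
cv2.imwrite("pics/c5.png",np.hstack(out))
```

```text
[0.45336268 0.02161006 0.12010889] [-2.61659904e-02  3.14075580e+00  1.15048394e-03] [-0.3895188   0.13682228  0.27002565  2.08655267 -0.04645942  0.9228303
  1.49358532]
top [203.67841942 235.22473131] [202.54083615 234.5425074 ]
[168 190]
side [202.7168566  163.41221302] [202.00786273 155.01898591]
[167 118]
```

View pics/c5.png

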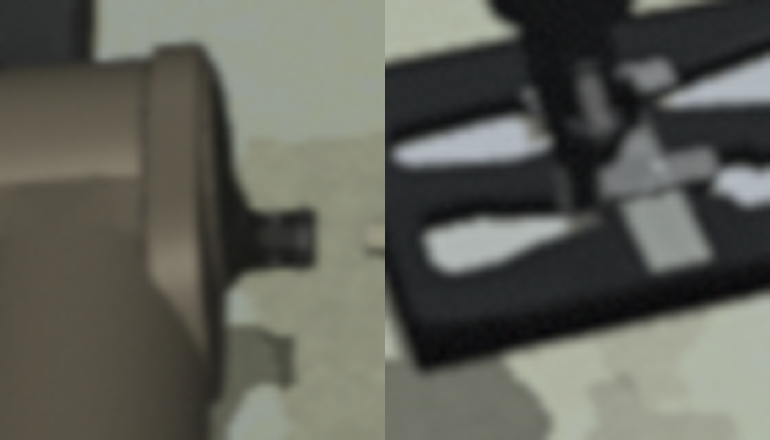

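Run:
```python
from h import *
def tri(a,b):
    P=[]
    for n in("top","side"):
        K,r,t=cam(n);P.append(K@np.hstack([R.from_rotvec(r).as_matrix(),t[:,None]]))
    X=cv2.triangulatePoints(P[0],P[1],np.float64(a).reshape(2,1),np.float64(b).reshape(2,1)).ravel();X=X[:3]/X[3]
    print(X,px("top",X),px("side",X))
tri((225.3,233.6),(202.5,156.2))
tri((224,234),(202,156.2))
for n in("top","side"):
    K,r,t=cam(n);print(n,w(n,[0,0,0]),R.from_rotvec(r).inv().apply([0,0,1]))
a=cv2.imread("pics/top3.png");b=cv2.imread("pics/side3.png")
cv2.imwrite("pics/c6.png",np.hstack([cv2.resize(a[100:384,60:300],(400,473)),cv2.resize(b[0:284,60:300],(400,473))]))
```

```text
[ 0.44706461 -0.03802349  0.19446953] [[224.82310758 236.40376585]] [[204.19344551 155.93409029]]
[ 0.44631237 -0.03474927  0.1921064 ] [[223.5335653  236.74129673]] [[203.65492447 155.94212978]]
top [ 0.39464103 -0.08136406  1.15205538] [ 0.1681796  -0.0128191  -0.98567301]
side [ 0.24908667 -1.00857014  0.99300469] [ 0.24571566  0.6842777  -0.6865769 ]
```

View pics/c6.png

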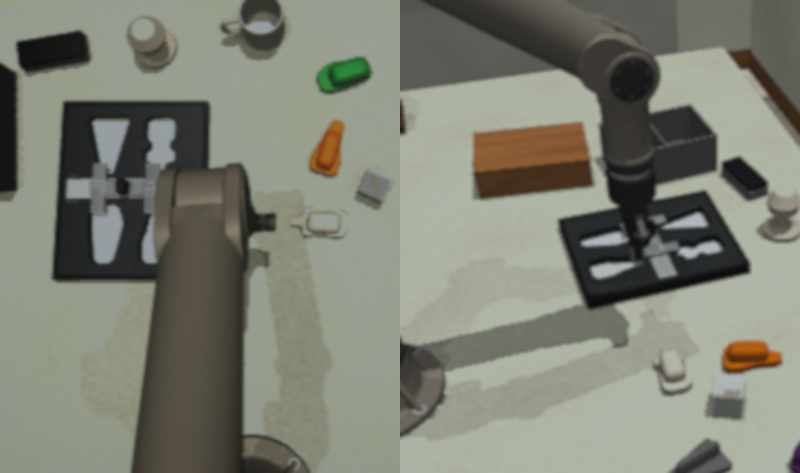

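Run:
```python
from h import *
d=np.array([.397,.917,0])*.05
for dz in (0,.013,.03,.045): print(dz,px("side",[np.array([.258,.596,.201+dz])-d,np.array([.258,.596,.201+dz])+d]).round(1).tolist())
P=np.array([.4534,.0216,.12]); print(px("top",P+np.array([[0,-.0425,.073],[0,-.0425,.1]])))
b=cv2.imread("pics/side3.png"); g=cv2.cvtColor(b,6); print(g[146:172,192:216])
```

```text
0 [[98.2, 60.0], [107.3, 46.0]]
0.013 [[97.4, 56.4], [106.6, 42.4]]
0.03 [[96.3, 51.6], [105.6, 37.8]]
0.045 [[95.3, 47.3], [104.7, 33.6]]
[[217.99127158 233.75438936]
 [217.30258428 233.05298789]]
[[104  85  71  56  44  34  24  18  21  19  20  18  18  22  19  24  44  76
  106 122 124 124 124 126]
 [ 56  47  43  41  40  38  31  24  22  21  18  19  21  24  32  46  69  94
  113 119 119 119 123 133]
 [ 39  40  40  42  41  44  44  36  26  17  19  19  22  38  59  80  96 110
  117 118 117 117 121 134]
 [ 42  42  41  42  44  48  52  49  33  22  20  18  28  52  82 104 114 117
  118 117 117 119 120 126]
 [ 42  42  41  41  42  48  54  53  39  24  17  22  28  56  89 113 119 119
  119 118 118 120 123 125]
 [ 40  40  40  42  41  45  52  54  45  29  21  20  29  53  86 111 120 121
  120 121 119 121 123 122]
 [ 38  39  40  38  40  42  52  54  45  28  20  18  28  49  81 103 112 114
  115 113 111 111 113 107]
 [ 34  32  33  33  33  39  50  56  47  30  21  18  24  43  68  83  85  88
   93  93  98 105 106 102]
 [ 24  25  24  25  25  32  47  56  49  31  20  20  23  38  51  57  57  68
   85  99 113 125 12
[... 1024 characters left out ...]
36  38  37  39  39  38  40  39  39  39  39  40  40  39  39  39  41
   41  38  40  56  93 126]
 [ 39  38  39  39  38  40  40  40  40  40  39  38  38  39  41  38  39  40
   41  43  40  46  71 105]
 [ 39  40  38  39  39  40  39  40  40  40  39  39  38  39  39  39  39  39
   40  40  41  41  52  73]
 [ 39  40  42  41  41  42  42  41  42  39  40  40  39  41  40  39  40  39
   38  38  38  36  38  41]
 [ 39  42  40  41  41  42  43  41  42  42  40  40  38  40  39  38  38  39
   37  35  32  31  28  28]
 [ 41  42  42  42  42  42  43  42  41  40  39  37  37  36  36  33  33  31
   30  26  27  26  24  20]
 [ 42  42  42  43  43  41  39  41  38  36  33  34  33  31  28  28  27  27
   24  21  20  19  18  18]]
```

The finger really ends at side px (202,156) while the TCP projects to (203,163), so the tips look ~28 mm short. I'll check by a gentle touch on the bench here.

{"api": "move_arm", "payload": {
  "increments": [
    [0,0,0.2,0,0,0],
    [0,0,0.2,0,0,0],
    [0,0,0.1,0,0,0],
    [0,0,0.05,0,0,0],
    [0,0,0,0,0,0]
  ]
}}

```text
t: 6.82
eef_pos: [0.4531, 0.022, 0.0096]
ee_rot: [0.029, -3.141, -0.0]
ft_force: [0.8, 0.1, 0.2]
gripper_width: 0.0002
gripper_force: 0.0
```

{"api": "move_arm", "payload": {
  "increments": [
    [0,0,0.025,0,0,0],
    [0,0,0.02,0,0,0],
    [0,0,0.0,0,0,0]
  ]
}}

```text
t: 7.2
eef_pos: [0.4531, 0.0214, 0.001]
ee_rot: [-0.027, 3.141, 0.0]
ft_force: [0.2, -0.3, 0.2]
gripper_width: 0.0002
gripper_force: 0.0
```

{"api": "move_arm", "payload": {
  "increments": [
    [0,0,0.025,0,0,0],
    [0,0,0.025,0,0,0],
    [0,0,0.025,0,0,0],
    [0,0,0.0,0,0,0]
  ]
}}

```text
t: 7.7
eef_pos: [0.4526, 0.0213, -0.0146]
ee_rot: [0.027, -3.14, 0.0]
ft_force: [-0.3, 0.5, -0.3]
gripper_width: -0.0003
gripper_force: 0.0
```

{"api": "move_arm", "payload": {
  "increments": [
    [0,0,0.02,0,0,0],
    [0,0,0.0,0,0,0]
  ]
}}

```text
t: 7.95
eef_pos: [0.453, 0.0214, -0.0183]
ee_rot: [0.027, -3.141, -0.0]
ft_force: [0.1, 0.8, -0.1]
gripper_width: 0.0
gripper_force: 0.0
```

{"api": "move_arm", "payload": {
  "increments": [
    [0,0,0.015,0,0,0],
    [0,0,0.0,0,0,0]
  ]
}}

```text
t: 8.2
eef_pos: [0.453, 0.0214, -0.0213]
ee_rot: [0.027, -3.141, -0.0]
ft_force: [1.0, -0.1, -0.6]
gripper_width: 0.0
gripper_force: 0.0
```

{"api": "move_arm", "payload": {
  "increments": [
    [0,0,0.01,0,0,0],
    [0,0,0.0,0,0,0]
  ]
}}

```text
t: 8.45
eef_pos: [0.453, 0.0214, -0.0232]
ee_rot: [0.027, -3.141, -0.0]
ft_force: [0.2, 0.4, -0.2]
gripper_width: 0.0
gripper_force: 0.0
```

{"api": "move_arm", "payload": {
  "increments": [
    [0,0,0.01,0,0,0],
    [0,0,0.0,0,0,0]
  ]
}}

```text
t: 8.7
eef_pos: [0.453, 0.0214, -0.0252]
ee_rot: [0.027, -3.141, -0.0]
ft_force: [0.3, -0.2, -1.1]
gripper_width: -0.0
gripper_force: 0.0
```

{"api": "move_arm", "payload": {
  "increments": [
    [0,0,0.01,0,0,0],
    [0,0,0.0,0,0,0]
  ]
}}

```text
t: 8.95
eef_pos: [0.453, 0.0214, -0.0272]
ee_rot: [0.027, -3.141, -0.0]
ft_force: [0.0, -0.0, 0.6]
gripper_width: 0.0001
gripper_force: 0.0
```

{"api": "move_arm", "payload": {
  "increments": [
    [0,0,0.01,0,0,0],
    [0,0,0.0,0,0,0]
  ]
}}

```text
t: 9.2
eef_pos: [0.453, 0.0214, -0.0293]
ee_rot: [0.027, -3.141, -0.0]
ft_force: [0.5, -0.2, 0.2]
gripper_width: 0.0001
gripper_force: 0.0
```

{"api": "move_arm", "payload": {
  "increments": [
    [0,0,0.01,0,0,0],
    [0,0,0.0,0,0,0]
  ]
}}

```text
t: 9.45
eef_pos: [0.4533, 0.0214, -0.03]
ee_rot: [0.027, -3.141, -0.001]
ft_force: [-3.3, 0.2, 14.7]
gripper_width: 0.0003
gripper_force: 7.1
```

{"api": "move_arm", "payload": {
  "increments": [
    [0,0,0.01,0,0,0],
    [0,0,0.0,0,0,0]
  ]
}}

```text
t: 9.7
eef_pos: [0.4533, 0.0214, -0.0301]
ee_rot: [0.026, -3.14, -0.003]
ft_force: [-10.0, -0.7, 37.5]
gripper_width: 0.0001
gripper_force: 18.6
```

{"api": "move_arm", "payload": {
  "increments": [
    [0,0,0.01,0,0,0],
    [0,0,0.0,0,0,0]
  ]
}}

```text
t: 9.95
eef_pos: [0.4533, 0.0215, -0.0302]
ee_rot: [0.025, -3.14, -0.004]
ft_force: [-15.7, -1.4, 60.3]
gripper_width: 0.0002
gripper_force: 30.1
```

Run:
```python
from h import *
s=telemetry.read_state();p=np.array(s["eef_pos"]);print(p,s["ft_force"])
out=[]
for n in("top","side"):
    a=snap(n,n+"4")[:,:,::-1]; c=px(n,[p[0],p[1],0])[0]; print(n,c); o=c.astype(int)-[35,45]; print(o)
    out.append(cv2.resize(a[o[1]:o[1]+80,o[0]:o[0]+70],None,fx=5.5,fy=5.5,interpolation=2))
cv2.imwrite("pics/c7.png",np.hstack(out))
```

```text
[ 0.45327506  0.02147688 -0.03024064] [-15.73557229  -1.40902159  60.29099853]
top [207.68786212 237.63328109]
[172 192]
side [205.33434857 194.64128084]
[170 149]
```

View pics/c7.png

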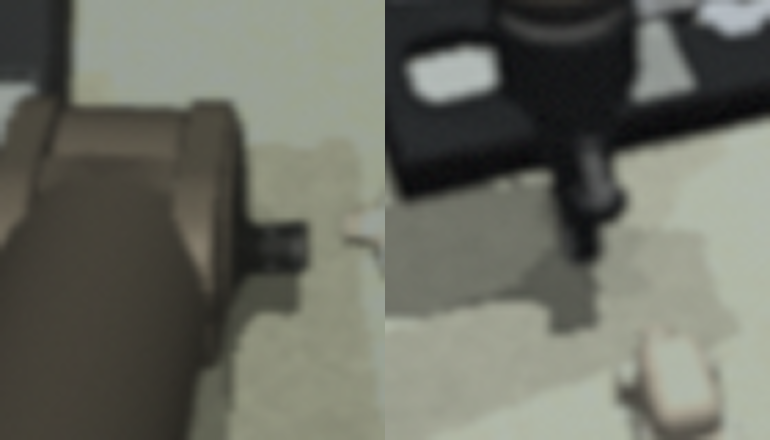

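Contact came at reported z = -0.030, so the true fingertips are 30 mm above the reported TCP. I subtract 30 mm from every height. Now back to the lock.

{"api": "move_arm", "payload": {
  "increments": [
    [0,0,-0.1,0,0,0],
    [0,0,-0.24,0,0,0],
    [0,0,-0.24,0,0,0],
    [-0.06,0.21,0,0,0,0],
    [-0.07,0.21,0,0,0,0],
    [-0.07,0.21,0,0,0,0],
    [-0.07,0.21,0,0,0,0],
    [-0.07,0.21,0,0,0,0],
    [0,0,0,0,0,0],
    [0,0,0,0,0,0]
  ],
  "gripper": 0.4
}}

```text
t: 11.3
eef_pos: [0.5171, 0.2317, 0.0805]
ee_rot: [0.027, -3.141, 0.002]
ft_force: [0.3, -0.5, -0.7]
gripper_width: 0.0601
gripper_force: 0.0
```

```bash
python3 -c "
from h import *
plan(.5205,.2325,.008,91)"
```

```text
t11.3 pos [0.5171 0.2317 0.0805] psi 91.0 turn/.5 [-0.002 -0.002 -0.001] shift/.2 [-0.017  0.004  0.362] F [ 0.3 -0.5 -0.7] w 0.0601
```

{"api": "move_arm", "payload": {
  "increments": [
    [-0.017,0.004,0.09,0,0,0],
    [0,0,0.09,0,0,0],
    [0,0,0.09,0,0,0],
    [0,0,0.09,0,0,0],
    [0,0,0,0,0,0]
  ]
}}

```text
t: 11.92
eef_pos: [0.5192, 0.2326, 0.0068]
ee_rot: [0.027, -3.138, 0.003]
ft_force: [0.1, -0.9, 0.4]
gripper_width: 0.06
gripper_force: 0.0
```

{"api": "move_arm", "payload": {
  "increments": [
    [0,0,0,0,0,0],
    [0,0,0,0,0,0],
    [0,0,0,0,0,0],
    [0,0,0,0,0,0]
  ],
  "gripper": -1
}}

```text
t: 12.42
eef_pos: [0.5215, 0.2338, 0.0099]
ee_rot: [-0.028, 3.14, 0.001]
ft_force: [-0.6, -0.6, 5.0]
gripper_width: 0.0147
gripper_force: 59.4
```

{"api": "move_arm", "payload": {
  "increments": [
    [0,0.05,0,0,0,0],
    [0,0.05,0,0,0,0],
    [0,0.05,0,0,0,0],
    [0,0.015,0,0,0,0],
    [0,0,0,0,0,0]
  ]
}}

```text
t: 13.05
eef_pos: [0.5209, 0.2664, 0.0099]
ee_rot: [-0.027, 3.14, 0.0]
ft_force: [-1.1, -0.7, 6.5]
gripper_width: 0.0147
gripper_force: 59.8
```

{"api": "move_arm", "payload": {
  "increments": [
    [0,0.02,0,0,0,0],
    [0,0,0,0,0,0]
  ]
}}

```text
t: 13.3
eef_pos: [0.5208, 0.27, 0.0099]
ee_rot: [-0.027, 3.141, -0.0]
ft_force: [-1.5, -1.8, 6.5]
gripper_width: 0.0146
gripper_force: 59.8
```

{"api": "move_arm", "payload": {
  "increments": [
    [0,0.01,0,0,0,0],
    [0,0,0,0,0,0]
  ]
}}

```text
t: 13.55
eef_pos: [0.5208, 0.2716, 0.0098]
ee_rot: [-0.027, 3.141, -0.001]
ft_force: [-1.2, -2.1, 7.0]
gripper_width: 0.0144
gripper_force: 59.9
```

{"api": "move_arm", "payload": {
  "increments": [
    [0,0.01,0,0,0,0],
    [0,0,0,0,0,0]
  ]
}}

```text
t: 13.8
eef_pos: [0.5207, 0.2736, 0.0099]
ee_rot: [-0.027, 3.141, -0.001]
ft_force: [-1.2, -2.3, 6.2]
gripper_width: 0.0149
gripper_force: 59.9
```

{"api": "move_arm", "payload": {
  "increments": [
    [0,0.01,0,0,0,0],
    [0,0,0,0,0,0]
  ]
}}

```text
t: 14.05
eef_pos: [0.5207, 0.2741, 0.0099]
ee_rot: [-0.026, 3.141, -0.004]
ft_force: [-1.0, -5.9, 8.6]
gripper_width: 0.015
gripper_force: 60.1
```

{"api": "move_arm", "payload": {
  "increments": [
    [0,0.01,0,0,0,0],
    [0,0,0,0,0,0]
  ]
}}

```text
t: 14.3
eef_pos: [0.5206, 0.274, 0.0098]
ee_rot: [0.024, -3.141, 0.008]
ft_force: [-2.5, -8.0, 10.6]
gripper_width: 0.0149
gripper_force: 60.4
```

{"api": "move_arm", "payload": {
  "increments": [
    [0,0.01,0,0,0,0],
    [0,0,0,0,0,0]
  ]
}}

```text
t: 14.55
eef_pos: [0.5206, 0.2739, 0.0098]
ee_rot: [0.023, -3.14, 0.012]
ft_force: [-3.2, -11.4, 10.9]
gripper_width: 0.0147
gripper_force: 60.6
```

Lock is at its hard stop (y = 0.274), which puts the tray centre at y ≈ 0.224. Release, then the pancreas.

{"api": "move_arm", "payload": {
  "increments": [
    [0,-0.02,0,0,0,0],
    [0,0,0,0,0,0],
    [0,0,0,0,0,0],
    [0,0,-0.2,0,0,0],
    [0,0,-0.2,0,0,0]
  ],
  "gripper": 0.4
}}

```text
t: 15.18
eef_pos: [0.5195, 0.2769, 0.0892]
ee_rot: [0.029, -3.14, 0.001]
ft_force: [0.6, -0.1, 0.4]
gripper_width: 0.0599
gripper_force: 0.0
```

Run:
```python
from h import *
plan(.598,-.122,.05,73.3)
for n in ("top","side"):
    snap(n,n+"5")
    for q in ["lock_grip","pancreas_mid"]:
        for d in eyes.tip_of(n,q)[:1]: print(n,q,round(d["p"],2),w(n,d["centre"]).round(4))
```

```text
t15.2 pos [0.5195 0.2769 0.0892] psi 91.0 turn/.5 [-0.001 -0.002  0.619] shift/.2 [-0.949 -1.798  0.196] F [ 0.6 -0.1  0.4] w 0.0599
top lock_grip 0.71 [0.5206 0.273  0.053 ]
top pancreas_mid 0.75 [ 0.5985 -0.124   0.0206]
side lock_grip 0.61 [0.5218 0.2723 0.05  ]
side pancreas_mid 0.76 [ 0.6016 -0.1184  0.0189]
```

{"api": "move_arm", "payload": {
  "increments": [
    [0,0,0,0,0,0.31],
    [0,0,0,0,0,0.31],
    [-0.119,-0.225,0.025,0,0,0],
    [-0.119,-0.225,0.025,0,0,0],
    [-0.119,-0.225,0.025,0,0,0],
    [-0.119,-0.225,0.025,0,0,0],
    [-0.119,-0.225,0.025,0,0,0],
    [-0.119,-0.225,0.025,0,0,0],
    [-0.119,-0.225,0.025,0,0,0],
    [-0.119,-0.225,0.025,0,0,0],
    [0,0,0,0,0,0],
    [0,0,0,0,0,0]
  ]
}}

```text
t: 16.98
eef_pos: [0.5976, -0.1225, 0.0475]
ee_rot: [-0.458, -3.105, -0.001]
ft_force: [-0.4, 0.6, 0.3]
gripper_width: 0.0597
gripper_force: 0.0
```

```bash
python3 -c "
from h import *
plan(.599,-.122,-.010,73.3)"
```

```text
t17.0 pos [ 0.5976 -0.1225  0.0475] psi 73.2 turn/.5 [ 0.001 -0.006 -0.003] shift/.2 [-0.006  0.004  0.287] F [-0.4  0.6  0.3] w 0.0597
```

{"api": "move_arm", "payload": {
  "increments": [
    [-0.006,0.004,0.1,0,0,0],
    [0,0,0.1,0,0,0],
    [0,0,0.087,0,0,0],
    [0,0,0,0,0,0],
    [0,0,0,0,0,0]
  ]
}}

```text
t: 17.6
eef_pos: [0.6002, -0.123, -0.0084]
ee_rot: [0.458, 3.108, -0.0]
ft_force: [1.2, -0.1, 0.2]
gripper_width: 0.0596
gripper_force: 0.0
```

{"api": "move_arm", "payload": {
  "increments": [
    [0,0,0,0,0,0],
    [0,0,0,0,0,0],
    [0,0,0,0,0,0],
    [0,0,0,0,0,0]
  ],
  "gripper": -1
}}

```text
t: 18.1
eef_pos: [0.6007, -0.1231, -0.0073]
ee_rot: [0.458, 3.106, 0.0]
ft_force: [-1.4, -0.4, 6.5]
gripper_width: 0.0291
gripper_force: 60.0
```

{"api": "move_arm", "payload": {
  "increments": [
    [0,0,-0.1,0,0,0],
    [0,0,-0.2,0,0,0],
    [0,0,-0.1,0,0,0],
    [0,0,0,0,0,0]
  ]
}}

```text
t: 18.6
eef_pos: [0.6016, -0.1232, 0.074]
ee_rot: [0.457, 3.103, 0.001]
ft_force: [0.2, 0.2, -2.3]
gripper_width: 0.0288
gripper_force: 59.8
```

```bash
python3 -c "
from h import *
plan(.437,.1763,.06,91.15)"
```

```text
t18.6 pos [ 0.6016 -0.1232  0.074 ] psi 73.2 turn/.5 [ 0.001  0.009 -0.626] shift/.2 [0.793 1.514 0.07 ] F [ 0.2  0.2 -2.3] w 0.0288
```

{"api": "move_arm", "payload": {
  "increments": [
    [0,0,0,0,0,-0.313],
    [0,0,0,0,0,-0.313],
    [0.099,0.189,0,0,0,0],
    [0.099,0.189,0,0,0,0],
    [0.099,0.189,0,0,0,0],
    [0.099,0.189,0,0,0,0],
    [0.099,0.189,0,0,0,0],
    [0.099,0.189,0,0,0,0],
    [0.099,0.189,0,0,0,0],
    [0.1,0.191,0,0,0,0],
    [0,0,0,0,0,0],
    [0,0,0,0,0,0]
  ]
}}

```text
t: 20.1
eef_pos: [0.4348, 0.1759, 0.0709]
ee_rot: [0.032, -3.141, 0.002]
ft_force: [1.3, -0.2, -2.1]
gripper_width: 0.0291
gripper_force: 59.9
```

Run:
```python
from h import *
plan(.437,.1763,.06,91.15)
for n in ("top","side"):
    snap(n,n+"6")
    for d in eyes.tip_of(n,"pancreas_mid")[:2]: print(n,round(d["p"],2),w(n,d["centre"]).round(4))
    for d in eyes.tip_of(n,"pancreas_seat")[:1]: print(n,round(d["p"],2),w(n,d["centre"]).round(4))
b=cv2.imread("pics/side6.png");cv2.imwrite("pics/c8.png",cv2.resize(b[80:200,120:280],None,fx=5,fy=5,interpolation=2))
```

```text
t20.1 pos [0.4348 0.1759 0.0709] psi 91.2 turn/.5 [-0.002 -0.002  0.001] shift/.2 [-0.011  0.002  0.055] F [ 1.3 -0.2 -2.1] w 0.0291
top 0.78 [0.4327 0.1762 0.1003]
top 0.62 [0.4369 0.1734 0.0323]
side 0.7 [0.4367 0.1757 0.099 ]
side 0.15 [ 0.4686 -0.1204  0.0176]
side 0.88 [0.4383 0.1738 0.0238]
```

View pics/c8.png

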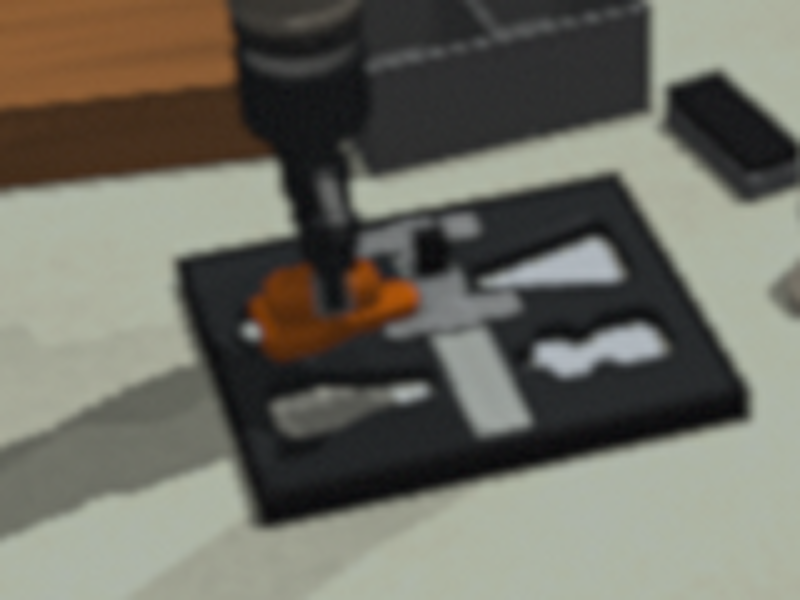

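The piece is held level, toe towards the middle, right way round over its pocket (side crop: piece (335,300), pocket (345,405)). Lowering.

{"api": "move_arm", "payload": {
  "increments": [
    [-0.011,0.002,0.13,0,0,0],
    [0,0,0.12,0,0,0],
    [0,0,0,0,0,0],
    [0,0,0,0,0,0]
  ]
}}

```text
t: 20.9
eef_pos: [0.4382, 0.1772, 0.0222]
ee_rot: [-0.031, 3.14, 0.001]
ft_force: [0.9, 0.2, -1.2]
gripper_width: 0.0291
gripper_force: 59.9
```

{"api": "move_arm", "payload": {
  "increments": [
    [0,0,0.03,0,0,0],
    [0,0,0.02,0,0,0],
    [0,0,0,0,0,0]
  ]
}}

```text
t: 21.28
eef_pos: [0.4386, 0.1775, 0.0119]
ee_rot: [-0.032, 3.139, 0.001]
ft_force: [1.7, -0.6, -0.7]
gripper_width: 0.0293
gripper_force: 60.0
```

```bash
python3 -c "
from h import *
plan(.437,.1763,-.002,91.15)"
```

```text
t21.3 pos [0.4386 0.1775 0.0119] psi 91.2 turn/.5 [0.002 0.004 0.   ] shift/.2 [ 0.008 -0.006  0.07 ] F [ 1.7 -0.6 -0.7] w 0.0293
```

{"api": "move_arm", "payload": {
  "increments": [
    [0.007,-0.005,0.02,0,0,0],
    [0,0,0.02,0,0,0],
    [0,0,0,0,0,0]
  ]
}}

```text
t: 21.65
eef_pos: [0.4389, 0.1767, 0.0041]
ee_rot: [-0.031, 3.136, 0.003]
ft_force: [4.8, -0.0, 0.9]
gripper_width: 0.0288
gripper_force: 60.0
```

{"api": "move_arm", "payload": {
  "increments": [
    [0,0,0.015,0,0,0],
    [0,0,0.01,0,0,0],
    [0,0,0,0,0,0]
  ]
}}

```text
t: 22.02
eef_pos: [0.4389, 0.1767, -0.0008]
ee_rot: [-0.031, 3.136, 0.003]
ft_force: [4.9, 0.4, 0.3]
gripper_width: 0.029
gripper_force: 60.1
```

{"api": "move_arm", "payload": {
  "increments": [
    [-0.005,0,0.01,0,0,0],
    [0,0,0,0,0,0]
  ]
}}

```text
t: 22.28
eef_pos: [0.439, 0.1767, -0.0015]
ee_rot: [-0.03, 3.139, 0.002]
ft_force: [-0.7, -0.7, 18.3]
gripper_width: 0.0291
gripper_force: 62.2
```

{"api": "move_arm", "payload": {
  "increments": [
    [0,0,0.01,0,0,0],
    [0,0,0,0,0,0]
  ]
}}

```text
t: 22.52
eef_pos: [0.439, 0.1767, -0.0015]
ee_rot: [-0.03, 3.139, 0.003]
ft_force: [-4.8, -4.2, 37.0]
gripper_width: 0.029
gripper_force: 64.4
```

Seated at the predicted depth. Release, then the vertebra.

{"api": "move_arm", "payload": {
  "increments": [
    [0,0,-0.015,0,0,0],
    [0,0,0,0,0,0],
    [0,0,0,0,0,0],
    [0,0,-0.15,0,0,0],
    [0,0,-0.15,0,0,0],
    [0,0,0,0,0,0.364],
    [0,0,0,0,0,0.364],
    [0,0,0,0,0,0.364],
    [0,0,0,0,0,0.364],
    [0,0,0,0,0,0.364],
    [0,0,0,0,0,0.364],
    [0,0,0,0,0,0.364],
    [0,0,0,0,0,0.364],
    [0,0,0,0,0,0.364],
    [0,0,0,0,0,0]
  ],
  "gripper": 0.4
}}

```text
t: 24.4
eef_pos: [0.4363, 0.1759, 0.0569]
ee_rot: [-2.27, -2.171, 0.003]
ft_force: [-1.3, -0.8, 0.1]
gripper_width: 0.0598
gripper_force: 0.0
```

Run:
```python
from h import *
plan(.4655,-.1205,.05,-3)
for n in ("top","side"):
    snap(n,n+"7")
    for q in ["vertebra_mid","pancreas_mid","spleen_mid","scapula_mid"]:
      for d in eyes.tip_of(n,q)[:2]: print(n,q,round(d["p"],2),w(n,d["centre"]).round(4))
```

```text
t24.4 pos [0.4363 0.1759 0.0569] psi -2.5 turn/.5 [-0.003  0.002  0.016] shift/.2 [-1.472  0.223  0.034] F [-1.3 -0.8  0.1] w 0.0598
top vertebra_mid 0.58 [ 0.4647 -0.1213  0.021 ]
top pancreas_mid 0.73 [0.4356 0.1736 0.0277]
top spleen_mid 0.97 [ 0.62   -0.3417  0.0239]
top spleen_mid 0.82 [ 0.546  -0.4631  0.0227]
top scapula_mid 0.93 [ 0.4981 -0.3118  0.0246]
top scapula_mid 0.4 [0.6088 0.1787 0.0279]
side vertebra_mid 0.57 [ 0.4668 -0.1191  0.0208]
side pancreas_mid 0.63 [0.4375 0.1787 0.0242]
side spleen_mid 0.92 [ 0.7415 -0.1621  0.0208]
side spleen_mid 0.83 [ 0.6168 -0.3428  0.017 ]
side scapula_mid 0.92 [ 0.4999 -0.3157  0.0174]
```

The scapula has been knocked to about (0.499,-0.314), so I'll re-measure it later. Vertebra now.

{"api": "move_arm", "payload": {
  "increments": [
    [-0.21,0.032,0,0,0,0.016],
    [-0.21,0.032,0.005,0,0,0],
    [-0.21,0.032,0.005,0,0,0],
    [-0.21,0.032,0.005,0,0,0],
    [-0.21,0.032,0.005,0,0,0],
    [-0.21,0.032,0.005,0,0,0],
    [-0.211,0.032,0.005,0,0,0],
    [0,0,0,0,0,0],
    [0,0,0,0,0,0]
  ]
}}

```text
t: 26.02
eef_pos: [0.4658, -0.1195, 0.0514]
ee_rot: [-2.281, -2.159, -0.0]
ft_force: [0.2, 0.7, -0.2]
gripper_width: 0.0596
gripper_force: 0.0
```

Run:
```python
from h import *
plan(.4657,-.1203,-.009,-3)
im=cv2.imread("pics/top7.png"); x,y=.499,-.314
r=rect("top",im,x-.08,x+.08,y-.08,y+.08,.016,3500)
cv2.imwrite("pics/c9.png",r)
```

```text
t26.0 pos [ 0.4658 -0.1195  0.0514] psi -3.1 turn/.5 [-0.001 -0.001 -0.005] shift/.2 [-0.004 -0.     0.302] F [ 0.2  0.7 -0.2] w 0.0596
```

View pics/c9.png

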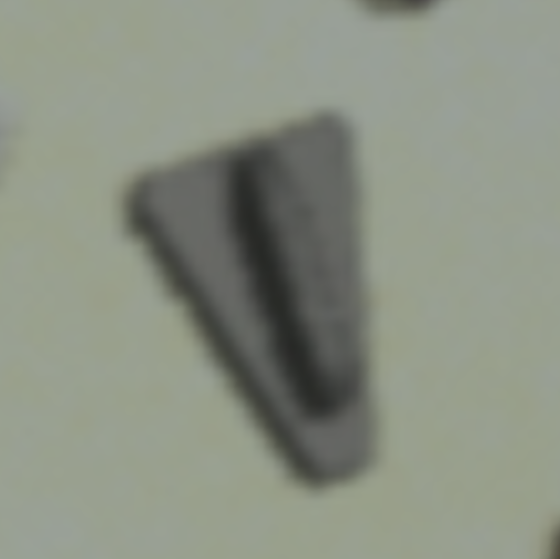

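The crop shows the scapula: wide edge (135,190)–(345,115), toe (345,470), yaw ≈ -162.5°, mid ≈ (0.4975,-0.3147).

{"api": "move_arm", "payload": {
  "increments": [
    [-0.004,0,0.1,0,0,0],
    [0,0,0.1,0,0,0],
    [0,0,0.1,0,0,0],
    [0,0,0,0,0,0],
    [0,0,0,0,0,0]
  ]
}}

```text
t: 26.65
eef_pos: [0.4665, -0.12, -0.008]
ee_rot: [2.28, 2.161, 0.001]
ft_force: [0.1, -0.3, 0.1]
gripper_width: 0.0599
gripper_force: 0.0
```

{"api": "move_arm", "payload": {
  "increments": [
    [0,0,0,0,0,0],
    [0,0,0,0,0,0],
    [0,0,0,0,0,0],
    [0,0,0,0,0,0]
  ],
  "gripper": -1
}}

```text
t: 27.15
eef_pos: [0.4672, -0.1208, -0.0072]
ee_rot: [2.281, 2.159, 0.004]
ft_force: [-1.6, 1.1, 5.6]
gripper_width: 0.0326
gripper_force: 59.6
```

{"api": "move_arm", "payload": {
  "increments": [
    [0,0,-0.1,0,0,0],
    [0,0,-0.2,0,0,0],
    [0,0,-0.1,0,0,0],
    [0,0,0,0,0,-0.364],
    [0,0,0,0,0,-0.364],
    [0,0,0,0,0,-0.364],
    [0,0,0,0,0,-0.364],
    [0,0,0,0,0,-0.364],
    [0,0,0,0,0,-0.364],
    [0,0,0,0,0,-0.364],
    [0,0,0,0,0,-0.364],
    [0,0,0,0,0,-0.364],
    [0,0,0,0,0,0]
  ]
}}

```text
t: 28.78
eef_pos: [0.4656, -0.1209, 0.0716]
ee_rot: [-0.015, 3.142, 0.0]
ft_force: [0.3, 0.1, -1.5]
gripper_width: 0.0325
gripper_force: 60.6
```

```bash
python3 -c "
from h import *
plan(.608,.1797,.06,91.15)"
```

```text
t28.8 pos [ 0.4656 -0.1209  0.0716] psi 90.6 turn/.5 [ 0.001  0.    -0.02 ] shift/.2 [-0.742  1.489  0.058] F [ 0.3  0.1 -1.5] w 0.0325
```

{"api": "move_arm", "payload": {
  "increments": [
    [-0.093,0.186,0,0,0,-0.02],
    [-0.093,0.186,0,0,0,0],
    [-0.093,0.186,0,0,0,0],
    [-0.093,0.186,0,0,0,0],
    [-0.093,0.186,0,0,0,0],
    [-0.093,0.186,0,0,0,0],
    [-0.093,0.186,0,0,0,0],
    [-0.096,0.187,0,0,0,0],
    [0,0,0,0,0,0],
    [0,0,0,0,0,0]
  ]
}}

```text
t: 30.02
eef_pos: [0.6084, 0.1791, 0.0711]
ee_rot: [0.032, -3.14, 0.002]
ft_force: [-0.6, -1.4, -1.6]
gripper_width: 0.0326
gripper_force: 60.6
```

Run:
```python
from h import *
plan(.609,.1797,.016,91.15)
s=telemetry.read_state()
for n in ("top","side"):
    snap(n,n+"8")
    for d in eyes.tip_of(n,"vertebra_mid")[:2]: print(n,round(d["p"],2),w(n,d["centre"]).round(4))
    for d in eyes.tip_of(n,"vertebra_seat")[:1]: print(n,round(d["p"],2),w(n,d["centre"]).round(4))
b=cv2.imread("pics/side8.png");b2=cv2.imread("pics/top8.png")
cv2.imwrite("pics/c10.png",np.hstack([cv2.resize(b[70:190,170:280],None,fx=3.6,fy=3.6,interpolation=2),cv2.resize(b2[140:260,80:190],None,fx=3.6,fy=3.6,interpolation=2)]))
```

```text
t30.0 pos [0.6084 0.1791 0.0711] psi 91.2 turn/.5 [-0.003 -0.002  0.001] shift/.2 [-0.003  0.003  0.275] F [-0.6 -1.4 -1.6] w 0.0326
top 0.86 [0.5961 0.1749 0.101 ]
top 0.76 [0.6092 0.1797 0.0291]
side 0.62 [0.5997 0.1728 0.0961]
side 0.62 [0.6141 0.1798 0.0278]
```

View pics/c10.png

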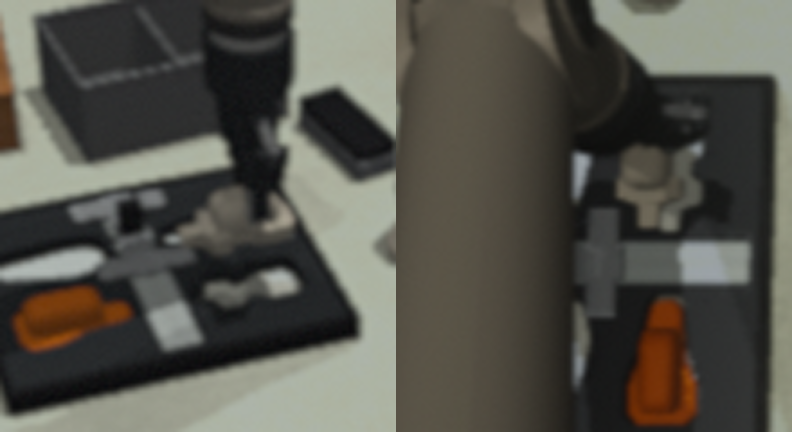

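The vertebra seems held off-centre: the finger is at (262,195) with the hump centre to its left in the side crop. I'll measure this from its ends.

Run:
```python
from h import *
for m in (.595,.600,.605): print(m,px("side",[[m+.042,.179,.087],[m-.058,.179,.087]]).round(1).tolist(), px("top",[[m-.058,.179,.087],[m,.179,.12]]).round(1).tolist())
b=cv2.imread("pics/side8.png"); cv2.imwrite("pics/c11.png",cv2.resize(b[110:155,205:265],None,fx=12,fy=12,interpolation=2))
```

```text
0.595 [[247.8, 129.3], [217.1, 135.2]] [[149.1, 204.8], [147.5, 181.9]]
0.6 [[249.3, 129.0], [218.6, 134.9]] [[149.2, 203.0], [147.6, 180.1]]
0.605 [[250.8, 128.7], [220.2, 134.6]] [[149.3, 201.2], [147.7, 178.3]]
```

View pics/c11.png

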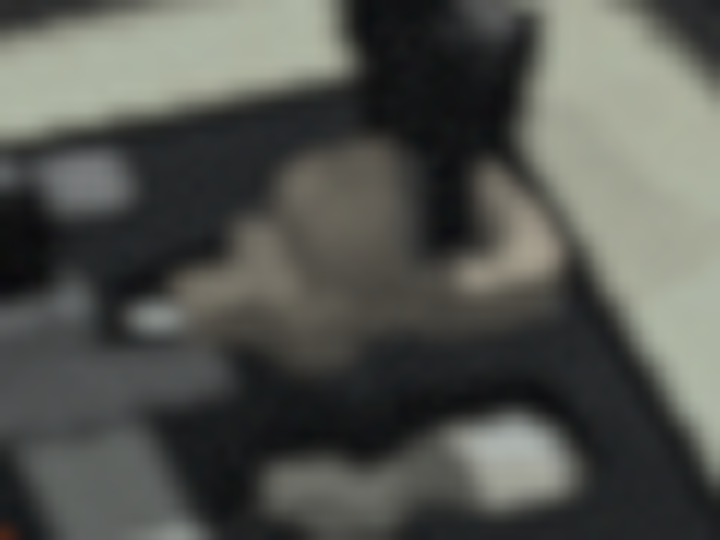

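Run:
```python
from h import *
print(px("side",[[.6084,.179,.101],[.6084,.155,.101],[.6084,.155,.12],[.6084,.179,.087],[.6504,.155,.087],[.5504,.170,.087],[.5504,.179,.095]]).round(1).tolist())
# same check for pancreas hover (tcp .4348,.1759,.1009)
print(px("side",[[.4348,.152,.101],[.4768+.016,.17,.087],[.4348-.042,.165,.087]]).round(1).tolist())
```

```text
[[239.0, 127.3], [241.4, 131.7], [241.3, 126.6], [239.1, 131.0], [254.2, 132.8], [222.1, 136.0], [221.2, 132.3]]
[[186.3, 142.9], [203.9, 139.5], [172.0, 146.7]]
```

Piece mid is about 8.5 mm behind the fingers along x, so I shift the target by that and lower with force checks.

{"api": "move_arm", "payload": {
  "increments": [
    [-0.025,0.003,0.13,0,0,0],
    [-0.025,0,0.12,0,0,0],
    [0,0,0,0,0,0],
    [0,0,0,0,0,0]
  ]
}}

```text
t: 30.82
eef_pos: [0.6195, 0.1808, 0.0224]
ee_rot: [-0.034, 3.14, 0.001]
ft_force: [-0.5, 0.7, -1.8]
gripper_width: 0.0324
gripper_force: 60.5
```

{"api": "move_arm", "payload": {
  "increments": [
    [0,0,0.02,0,0,0],
    [0,0,0.02,0,0,0],
    [0,0,0,0,0,0]
  ]
}}

```text
t: 31.2
eef_pos: [0.6186, 0.1808, 0.0133]
ee_rot: [0.035, -3.141, 0.0]
ft_force: [1.0, 0.5, -2.4]
gripper_width: 0.0323
gripper_force: 60.5
```

{"api": "move_arm", "payload": {
  "increments": [
    [0,-0.004,0.015,0,0,0],
    [0,0,0,0,0,0]
  ]
}}

```text
t: 31.45
eef_pos: [0.6189, 0.1799, 0.0103]
ee_rot: [0.035, -3.141, 0.0]
ft_force: [1.0, -0.1, -2.9]
gripper_width: 0.0326
gripper_force: 60.6
```

{"api": "move_arm", "payload": {
  "increments": [
    [0,0,0.015,0,0,0],
    [0,0,0,0,0,0]
  ]
}}

```text
t: 31.7
eef_pos: [0.6189, 0.1799, 0.0072]
ee_rot: [0.035, -3.141, 0.0]
ft_force: [0.5, -0.6, -2.1]
gripper_width: 0.0324
gripper_force: 60.6
```

{"api": "move_arm", "payload": {
  "increments": [
    [0,0,0.015,0,0,0],
    [0,0,0.015,0,0,0],
    [0,0,0,0,0,0]
  ]
}}

```text
t: 32.08
eef_pos: [0.6189, 0.18, 0.0011]
ee_rot: [0.035, -3.141, 0.0]
ft_force: [-0.5, -0.1, -2.0]
gripper_width: 0.0328
gripper_force: 60.6
```

{"api": "move_arm", "payload": {
  "increments": [
    [0,0,0.01,0,0,0],
    [0,0,0,0,0,0]
  ]
}}

```text
t: 32.33
eef_pos: [0.6191, 0.18, -0.0006]
ee_rot: [-0.035, 3.141, 0.0]
ft_force: [0.7, 0.2, -1.7]
gripper_width: 0.0325
gripper_force: 60.5
```

{"api": "move_arm", "payload": {
  "increments": [
    [0,0,0.01,0,0,0],
    [0,0,0,0,0,0]
  ]
}}

```text
t: 32.58
eef_pos: [0.6191, 0.18, -0.0011]
ee_rot: [0.035, -3.141, -0.001]
ft_force: [-3.5, -1.6, 6.4]
gripper_width: 0.0324
gripper_force: 61.4
```

Vertebra is down on the pocket floor. Release, and fit the spleen's yaw numerically.

{"api": "move_arm", "payload": {
  "increments": [
    [0,0,-0.01,0,0,0],
    [0,0,0,0,0,0],
    [0,0,0,0,0,0],
    [0,0,-0.15,0,0,0],
    [0,0,-0.2,0,0,0],
    [0,0,0,0,0,0.364],
    [0,0,0,0,0,0.364],
    [0,0,0,0,0,0.364],
    [0,0,0,0,0,0.364],
    [0,0,0,0,0,0.364],
    [0,0,0,0,0,0.364],
    [0,0,0,0,0,0.364],
    [0,0,0,0,0,0.364],
    [0,0,0,0,0,0.364],
    [0,0,0,0,0,0.364],
    [0,0,0,0,0,0.364],
    [0,0,0,0,0,0.364],
    [0,0,0,0,0,0.364],
    [0,0,0,0,0,0]
  ],
  "gripper": 0.5
}}

```text
t: 34.95
eef_pos: [0.619, 0.1803, 0.0692]
ee_rot: [2.893, 1.224, -0.0]
ft_force: [0.2, -0.6, -0.0]
gripper_width: 0.0635
gripper_force: 0.0
```

```bash
cat > fit.py <<'E'
from h import *
from scipy.optimize import minimize
a=np.linspace(0,2*np.pi,40)
c=lambda x,r:np.c_[x+r*np.cos(a),r*np.sin(a)]
foot=np.vstack([c(-24.5,17.5),c(31,27)]); hump=np.array([[sx*36,sy*20] for sx in(-1,1) for sy in(-1,1)])
L=np.vstack([np.c_[foot,foot[:,0]*0],np.c_[foot,foot[:,0]*0+16],np.c_[hump,hump[:,0]*0+33],np.c_[hump*.85,hump[:,0]*0+44]])/1000
parts=[slice(0,160),np.r_[slice(80,160),slice(160,168)]]
def sil(n,v):
    x,y,f=v; C,S=np.cos(f),np.sin(f); P=np.c_[x+C*L[:,0]-S*L[:,1],y+S*L[:,0]+C*L[:,1],L[:,2]]
    m=np.zeros((384*4,512*4),np.uint8); q=(px(n,P)*4).astype(np.float32)
    for s in (slice(0,160),slice(160,168)): cv2.fillConvexPoly(m,cv2.convexHull(q[s]).astype(int),1)
    cv2.fillConvexPoly(m,cv2.convexHull(np.vstack([q[160:168],(px(n,np.c_[P[160:164,:2],[.016]*4])*4).astype(np.float32)])).astype(int),1)
    return m
def fit(t,s,v0):
    M={}
    for n,f in(("top",t),("side",s)):
        im=cv2.imread(f); H=cv2.cvtColor(cv2.resize(im,None,fx=4,fy=4,interpolation=2),cv2.COLOR_BGR2HSV)
        mm=((H[...,0]>125)&(H[...,0]<170)&(H[...,1]>70)).astype(np.uint8)
        k,l,st,ce=cv2.connectedComponentsWithStats(mm); M[n]=(l==1+np.argmax(st[1:,4])).astype(np.uint8)
    cost=lambda v:sum(1-(M[n]&sil(n,v)).sum()/(M[n]|sil(n,v)).sum() for n in M)
    best=min((minimize(cost,[v0[0],v0[1],np.radians(d)],method="Nelder-Mead",options=dict(initial_simplex=[[v0[0]+i,v0[1]+j,np.radians(d+k)] for i,j,k in((0,0,0),(.006,0,0),(0,.006,0),(0,0,6))],xatol=1e-4)) for d in(25,35,45)),key=lambda r:r.fun)
    print("fit",best.x[:2].round(4),np.degrees(best.x[2]).round(1),"cost",round(best.fun,3))
    return M
E
python3 - <<'E'
from fit import *
snap("top","top9");snap("side","side9")
fit("pics/top9.png","pics/side9.png",(.619,-.342))
for n in("top","side"):
    for q in("spleen_mid","vertebra_mid","scapula_mid"):
        for d in eyes.tip_of(n,q)[:3]: print(n,q,round(d["p"],2),w(n,d["centre"]).round(4))
plan(.619,-.342,.05,-51)
E
```

```text
fit [ 0.622  -0.3477] 42.5 cost 0.519
top spleen_mid 0.9 [ 0.7413 -0.1575  0.0216]
top spleen_mid 0.88 [ 0.6215 -0.3408  0.0254]
top spleen_mid 0.87 [ 0.5477 -0.4589  0.024 ]
top scapula_mid 0.57 [ 0.4987 -0.3138  0.0237]
side spleen_mid 0.8 [ 0.7424 -0.1589  0.0223]
side spleen_mid 0.73 [ 0.6209 -0.3444  0.0178]
side spleen_mid 0.56 [ 0.5528 -0.4539  0.0233]
side vertebra_mid 0.6 [0.612  0.1749 0.0251]
side scapula_mid 0.84 [ 0.5015 -0.3149  0.019 ]
t35.4 pos [0.6191 0.18   0.0696] psi -44.3 turn/.5 [-0.    -0.001  0.235] shift/.2 [-1.643  2.028  0.098] F [-0.6 -0.6 -0.1] w 0.0639
```

Run:
```python
from fit import *
im=cv2.imread("pics/top9.png"); r=rect("top",im,.56,.68,-.41,-.29,.035,3000).astype(np.float32)
H=cv2.cvtColor(r.astype(np.uint8),40); mm=((H[...,0]>120)&(H[...,0]<172)&(H[...,1]>60)).astype(np.uint8)
for er in (1,31):
    m=cv2.erode(mm,np.ones((er,er)))
    g=cv2.GaussianBlur(r.sum(2),(0,0),4); gx=cv2.Sobel(g,5,1,0);gy=cv2.Sobel(g,5,0,1)
    # edge direction in world yaw: gradient dir (col,row)->world(-gy, -gx); edge = +90
    ang=(np.degrees(np.arctan2(-gx,-gy))+90)%180; wt=np.hypot(gx,gy)**2*m
    h=np.histogram(ang,36,(0,180),wt)[0]; print(er,m.sum(),(h/h.max()*100).astype(int))
c=max(cv2.findContours(mm,0,2)[0],key=cv2.contourArea); R_=cv2.minAreaRect(c)
print(R_, "c world",.68-R_[0][1]/3000,-.29-R_[0][0]/3000)
V=r.max(2).astype(int)
for i in range(0,360,18): print(" ".join("%3d"%(V[i,j] if mm[i,j] else 0) for j in range(60,320,12)))
```

```text
Traceback (most recent call last):
ValueError: The truth value of an array with more than one element is ambiguous. Use a.any() or a.all()
```

Run:
```python
from fit import *
im=cv2.imread("pics/top9.png"); r=rect("top",im,.56,.68,-.41,-.29,.035,3000).astype(np.float32)
H=cv2.cvtColor(r.clip(0,255).astype(np.uint8),40); mm=((H[...,0]>120)&(H[...,0]<172)&(H[...,1]>60)).astype(np.uint8)
for er in (1,31):
    m=cv2.erode(mm,np.ones((er,er)))
    g=cv2.GaussianBlur(r.sum(2),(0,0),4); gx=cv2.Sobel(g,5,1,0);gy=cv2.Sobel(g,5,0,1)
    ang=(np.degrees(np.arctan2(-gx,-gy))+90)%180; wt=np.hypot(gx,gy)**2*m
    h=np.histogram(ang,36,(0,180),weights=wt)[0]; print(er,m.sum(),(h/h.max()*100).astype(int))
c=max(cv2.findContours(mm,0,2)[0],key=cv2.contourArea); R_=cv2.minAreaRect(c)
print(R_, "c world",.68-R_[0][1]/3000,-.29-R_[0][0]/3000)
V=r.max(2).astype(int)
for i in range(0,360,18): print(" ".join("%3d"%(V[i,j] if mm[i,j] else 0) for j in range(60,320,12)))
```

```text
1 30975 [  7   8  13  31  28  53  99 100  44  45  41  16  13  19   9   9   8  14
   8   6   7  10  15  24  74  59  37  33  26  23  21  28  14   9   6   5]
31 16160 [  7   7   8  10  12  31  82  88  41  21  12   7   6   5   4   4   3   4
   4   5   7  10  27  50 100  76  36  16  13  10   7   5   4   4   5   6]
((138.13330078125, 161.3110809326172), (285.83294677734375, 146.62149047851562), 46.51312255859375) c world 0.6262296396891277 -0.33604443359374997
  0   0   0   0   0   0   0   0   0   0   0   0   0   0   0   0   0   0   0   0   0   0
  0   0   0   0   0   0   0   0   0   0   0   0   0   0   0   0   0   0   0   0   0   0
  0   0   0   0   0   0   0   0   0   0   0   0   0   0   0   0   0   0   0   0   0   0
 99 102 101 101 100  99 101   0   0   0   0   0   0   0   0   0   0   0   0   0   0   0
102 102 101  99  94  81  74  82   0   0   0   0   0   0   0   0   0   0   0   0   0   0
101  98  89  70  61  66  73  73  71  86   0   0   0   0   0   0   0   0   0   0   0   0
 85  70  61  67  76  86  91  87  75  69   0   0   0   0   0   0   0   0   0   0   0   0
 56  53  68  86 100 100  
[... 418 characters left out ...]
   0   0   0   0  46  59  79  98 104 101  95  90  86  76   0   0   0   0   0   0   0
  0   0   0   0   0   0  45  57  75  94 101  96  86  77  68   0   0   0   0   0   0   0
  0   0   0   0   0   0   0  43  55  68  80  77  67  58  61   0   0   0   0   0   0   0
  0   0   0   0   0   0   0   0   0  51  58  57  54  65  87   0   0   0   0   0   0   0
  0   0   0   0   0   0   0   0   0   0  51  67  85   0   0   0   0   0   0   0   0   0
  0   0   0   0   0   0   0   0   0   0   0   0   0   0   0   0   0   0   0   0   0   0
  0   0   0   0   0   0   0   0   0   0   0   0   0   0   0   0   0   0   0   0   0   0
  0   0   0   0   0   0   0   0   0   0   0   0   0   0   0   0   0   0   0   0   0   0
```

Hump edges give the spleen a yaw of 34° and a mid at (0.620,-0.343). Approach with psi = -56.

```bash
python3 -c "
from h import *
plan(.620,-.3427,.05,-56)"
```

```text
t35.4 pos [0.6191 0.18   0.0696] psi -44.3 turn/.5 [-0.    -0.001  0.41 ] shift/.2 [-1.458  2.169  0.098] F [-0.6 -0.6 -0.1] w 0.0639
```

{"api": "move_arm", "payload": {
  "increments": [
    [0,0,0,0,0,0.205],
    [0,0,0,0,0,0.205],
    [-0.1325,0.197,0,0,0,0],
    [-0.1325,0.197,0,0,0,0],
    [-0.1325,0.197,0,0,0,0],
    [-0.1325,0.197,0,0,0,0],
    [-0.1325,0.197,0.01,0,0,0],
    [-0.1325,0.197,0.01,0,0,0],
    [-0.1325,0.197,0.01,0,0,0],
    [-0.1325,0.197,0.01,0,0,0],
    [-0.1325,0.197,0.02,0,0,0],
    [-0.1325,0.197,0.02,0,0,0],
    [-0.1325,0.199,0.02,0,0,0],
    [0,0,0,0,0,0],
    [0,0,0,0,0,0]
  ]
}}

```text
t: 37.22
eef_pos: [0.6197, -0.342, 0.0492]
ee_rot: [-3.003, -0.917, -0.001]
ft_force: [0.2, 0.3, -0.2]
gripper_width: 0.0642
gripper_force: 0.0
```

```bash
python3 -c "
from h import *
plan(.620,-.3427,-.008,-56)"
```

```text
t37.2 pos [ 0.6197 -0.342   0.0492] psi -56.0 turn/.5 [-0.002 -0.001 -0.001] shift/.2 [-0.001  0.004  0.286] F [ 0.2  0.3 -0.2] w 0.0642
```

{"api": "move_arm", "payload": {
  "increments": [
    [0,0.004,0.1,0,0,0],
    [0,0,0.1,0,0,0],
    [0,0,0.086,0,0,0],
    [0,0,0,0,0,0],
    [0,0,0,0,0,0]
  ]
}}

```text
t: 37.85
eef_pos: [0.6203, -0.3436, -0.0075]
ee_rot: [3.004, 0.917, 0.0]
ft_force: [0.1, -0.5, 0.9]
gripper_width: 0.0638
gripper_force: 0.0
```

{"api": "move_arm", "payload": {
  "increments": [
    [0,0,0,0,0,0],
    [0,0,0,0,0,0],
    [0,0,0,0,0,0],
    [0,0,0,0,0,0]
  ],
  "gripper": -1
}}

```text
t: 38.35
eef_pos: [0.6207, -0.344, -0.0064]
ee_rot: [3.003, 0.917, 0.002]
ft_force: [-0.7, 1.3, 6.0]
gripper_width: 0.0365
gripper_force: 61.1
```

{"api": "move_arm", "payload": {
  "increments": [
    [0,0,-0.1,0,0,0],
    [0,0,-0.2,0,0,0],
    [0,0,-0.2,0,0,0],
    [0,0,0,0,0,0.29],
    [0,0,0,0,0,0.29],
    [0,0,0,0,0,0.29],
    [0,0,0,0,0,0.284],
    [0,0,0,0,0,0]
  ]
}}

```text
t: 39.35
eef_pos: [0.6199, -0.3428, 0.0923]
ee_rot: [-3.141, -0.028, 0.001]
ft_force: [0.3, 0.1, -2.9]
gripper_width: 0.0367
gripper_force: 60.7
```

```bash
python3 -c "
from h import *
plan(.439,.2683,.09,-88.85)"
```

```text
t39.4 pos [ 0.6199 -0.3428  0.0923] psi -89.0 turn/.5 [-0.     0.002 -0.005] shift/.2 [-0.843 -3.073  0.011] F [ 0.3  0.1 -2.9] w 0.0367
```

{"api": "move_arm", "payload": {
  "increments": [
    [-0.065,-0.236,0,0,0,0],
    [-0.065,-0.236,0,0,0,0],
    [-0.065,-0.236,0,0,0,0],
    [-0.065,-0.236,0,0,0,0],
    [-0.065,-0.236,0,0,0,0],
    [-0.065,-0.236,0,0,0,0],
    [-0.065,-0.236,0,0,0,0],
    [-0.065,-0.236,0,0,0,0],
    [-0.065,-0.236,0,0,0,0],
    [-0.065,-0.236,0,0,0,0],
    [-0.065,-0.236,0,0,0,0],
    [-0.065,-0.236,0,0,0,0],
    [-0.063,-0.241,0.1,0,0,0],
    [0,0,0,0,0,0],
    [0,0,0,0,0,0]
  ]
}}

```text
t: 41.22
eef_pos: [0.4418, 0.268, 0.0726]
ee_rot: [3.141, 0.027, 0.0]
ft_force: [0.8, -1.3, -1.9]
gripper_width: 0.0365
gripper_force: 61.1
```

Run:
```python
from h import *
plan(.439,.2683,.02,-88.85)
for n in ("top","side"):
    im=snap(n,n+"10")
    for d in eyes.tip_of(n,"spleen_mid")[:4]: print(n,round(d["p"],2),w(n,d["centre"]).round(4))
    for d in eyes.tip_of(n,"spleen_seat")[:1]: print(n,"seat",round(d["p"],2),w(n,d["centre"]).round(4))
p=np.array(telemetry.read_state()["eef_pos"]); H=cv2.cvtColor(cv2.imread("pics/side10.png"),40)
u=px("side",p+[0,0,.03])[0].astype(int); m=((H[...,0]>125)&(H[...,0]<172)&(H[...,1]>70)).astype(np.uint8); m[:, :u[0]-40]=0;m[:,u[0]+40:]=0;m[u[1]+35:]=0
ys,xs=np.nonzero(m); print("tcp px",u,"purple cols",np.percentile(xs,[0.5,99.5]),"rows",ys.min(),ys.max(),len(xs))
for o in(-.008,-.004,0,.004): print(o,px("side",[p+[o-.042,-.005,.016],p+[o+.058,-.01,.016]]).round(1).tolist())
```

```text
t41.2 pos [0.4418 0.268  0.0726] psi -89.0 turn/.5 [ 0.001 -0.    -0.005] shift/.2 [-0.014 -0.002  0.263] F [ 0.8 -1.3 -1.9] w 0.0365
top 0.89 [ 0.736  -0.1564  0.0234]
top 0.72 [ 0.5469 -0.4611  0.0203]
top seat 0.76 [0.4339 0.269  0.0284]
side 0.97 [ 0.7435 -0.1583  0.0234]
side 0.6 [ 0.5529 -0.46    0.0205]
side 0.55 [0.443  0.2681 0.0975]
side seat 0.53 [0.4379 0.2707 0.0283]
tcp px [180 120] purple cols [170.    198.455] rows 114 131 310
-0.008 [[165.4, 128.1], [196.9, 123.2]]
-0.004 [[166.7, 127.8], [198.1, 123.0]]
0 [[167.9, 127.6], [199.3, 122.8]]
0.004 [[169.2, 127.4], [200.5, 122.6]]
```

{"api": "move_arm", "payload": {
  "increments": [
    [-0.024,-0.002,0.13,0,0,-0.005],
    [0,0,0.12,0,0,0],
    [0,0,0,0,0,0],
    [0,0,0,0,0,0]
  ]
}}

```text
t: 42.02
eef_pos: [0.4379, 0.2688, 0.0232]
ee_rot: [-3.141, -0.028, -0.002]
ft_force: [1.0, 0.7, -2.3]
gripper_width: 0.0367
gripper_force: 61.1
```

{"api": "move_arm", "payload": {
  "increments": [
    [0,0,0.02,0,0,0],
    [0,0,0.02,0,0,0],
    [0,0,0,0,0,0]
  ]
}}

```text
t: 42.4
eef_pos: [0.4368, 0.2689, 0.0142]
ee_rot: [3.141, 0.029, -0.0]
ft_force: [-0.2, -0.0, -3.0]
gripper_width: 0.0363
gripper_force: 61.2
```

```bash
python3 -c "
from h import *
plan(.437,.2683,-.001,-88.85)"
```

```text
t42.4 pos [0.4368 0.2689 0.0142] psi -88.9 turn/.5 [ 0.     0.001 -0.003] shift/.2 [0.001 0.003 0.076] F [-0.2 -0.  -3. ] w 0.0363
```

{"api": "move_arm", "payload": {
  "increments": [
    [0,0.002,0.02,0,0,0],
    [0,0,0.02,0,0,0],
    [0,0,0,0,0,0]
  ]
}}

```text
t: 42.78
eef_pos: [0.4346, 0.2688, 0.0058]
ee_rot: [-3.141, -0.03, 0.007]
ft_force: [-3.6, -0.5, -3.0]
gripper_width: 0.0365
gripper_force: 60.7
```

{"api": "move_arm", "payload": {
  "increments": [
    [0,0,0.015,0,0,0],
    [0,0,0.015,0,0,0],
    [0,0,0,0,0,0]
  ]
}}

```text
t: 43.15
eef_pos: [0.4348, 0.2687, 0.0019]
ee_rot: [-3.139, -0.029, 0.011]
ft_force: [-11.0, -1.6, 23.2]
gripper_width: 0.0367
gripper_force: 63.7
```

{"api": "move_arm", "payload": {
  "increments": [
    [0,0,0.01,0,0,0],
    [0,0,0,0,0,0]
  ]
}}

```text
t: 43.4
eef_pos: [0.4349, 0.2687, 0.0016]
ee_rot: [-3.138, -0.029, 0.012]
ft_force: [-15.4, -2.6, 39.3]
gripper_width: 0.0367
gripper_force: 65.7
```

It stopped about 2 mm high with a push towards -x (toe wall). Ease 2 mm to -x and press again.

{"api": "move_arm", "payload": {
  "increments": [
    [0,0,-0.02,0,0,0],
    [-0.012,0,0,0,0,0],
    [0,0,0,0,0,0]
  ]
}}

```text
t: 43.78
eef_pos: [0.4347, 0.2685, 0.0024]
ee_rot: [-3.141, -0.029, -0.0]
ft_force: [-2.1, 0.1, 2.9]
gripper_width: 0.0368
gripper_force: 61.4
```

{"api": "move_arm", "payload": {
  "increments": [
    [0,0,0.015,0,0,0],
    [0,0,0.01,0,0,0],
    [0,0,0,0,0,0]
  ]
}}

```text
t: 44.15
eef_pos: [0.4354, 0.2687, 0.0007]
ee_rot: [-3.138, -0.028, 0.003]
ft_force: [-10.9, -3.6, 37.3]
gripper_width: 0.0366
gripper_force: 66.1
```

{"api": "move_arm", "payload": {
  "increments": [
    [0,0,-0.02,0,0,0],
    [0,0,0,0,0,0],
    [0,0,0,0,0,0],
    [0,0,-0.15,0,0,0],
    [0,0,-0.2,0,0,-0.28],
    [0,0,-0.05,0,0,-0.28],
    [0,0,0,0,0,0]
  ],
  "gripper": 0.3
}}

```text
t: 45.02
eef_pos: [0.4351, 0.2689, 0.0818]
ee_rot: [-3.105, -0.465, -0.002]
ft_force: [-0.5, 0.1, -0.4]
gripper_width: 0.0556
gripper_force: 0.0
```

Run:
```python
from h import *
for n in ("top","side"):
    snap(n,n+"11")
    for q in("spleen_mid","vertebra_mid","pancreas_mid","scapula_mid"):
        for d in eyes.tip_of(n,q)[:4]: print(n,q,round(d["p"],2),w(n,d["centre"]).round(4))
plan(.4985,-.3145,.05,-72.5)
```

```text
top spleen_mid 0.96 [ 0.5452 -0.4621  0.0243]
top spleen_mid 0.78 [ 0.7428 -0.1583  0.0232]
top spleen_mid 0.69 [0.4397 0.2659 0.0311]
top spleen_mid 0.51 [0.6078 0.1747 0.0276]
top vertebra_mid 0.81 [0.607  0.1751 0.0242]
top pancreas_mid 0.89 [0.4397 0.1768 0.028 ]
top scapula_mid 0.78 [ 0.4961 -0.3149  0.0233]
side spleen_mid 0.9 [ 0.7448 -0.1609  0.0223]
side spleen_mid 0.75 [ 0.5542 -0.4563  0.0212]
side spleen_mid 0.71 [0.4361 0.2678 0.0238]
side vertebra_mid 0.5 [0.6129 0.1745 0.0223]
side pancreas_mid 0.8 [0.438  0.1786 0.0248]
side scapula_mid 0.64 [ 0.5    -0.3158  0.019 ]
t45.5 pos [0.4345 0.2683 0.081 ] psi -72.9 turn/.5 [ 0.001  0.001 -0.015] shift/.2 [-0.571  2.875  0.155] F [-0.3 -0.1 -1.1] w 0.0554
```

{"api": "move_arm", "payload": {
  "increments": [
    [-0.047,0.239,0,0,0,-0.015],
    [-0.048,0.24,0,0,0,0],
    [-0.048,0.24,0,0,0,0],
    [-0.048,0.24,0,0,0,0],
    [-0.048,0.24,0,0,0,0],
    [-0.048,0.24,0,0,0,0],
    [-0.047,0.239,0.02,0,0,0],
    [-0.047,0.239,0.02,0,0,0],
    [-0.047,0.239,0.03,0,0,0],
    [-0.047,0.239,0.03,0,0,0],
    [-0.048,0.24,0.03,0,0,0],
    [-0.048,0.24,0.02,0,0,0],
    [0,0,0,0,0,0],
    [0,0,0,0,0,0]
  ]
}}

```text
t: 47.28
eef_pos: [0.4982, -0.3138, 0.0509]
ee_rot: [-3.104, -0.478, 0.001]
ft_force: [0.1, 0.5, 0.1]
gripper_width: 0.0554
gripper_force: 0.0
```

```bash
python3 -c "
from h import *
plan(.4982,-.3148,-.008,-72.5)"
```

```text
t47.3 pos [ 0.4982 -0.3138  0.0509] psi -72.5 turn/.5 [-0.002  0.001 -0.   ] shift/.2 [-0.001  0.005  0.294] F [0.1 0.5 0.1] w 0.0554
```

{"api": "move_arm", "payload": {
  "increments": [
    [0,0.005,0.1,0,0,0],
    [0,0,0.1,0,0,0],
    [0,0,0.094,0,0,0],
    [0,0,0,0,0,0],
    [0,0,0,0,0,0]
  ]
}}

```text
t: 47.9
eef_pos: [0.4988, -0.3155, -0.0075]
ee_rot: [3.105, 0.478, 0.0]
ft_force: [0.0, 0.1, -0.5]
gripper_width: 0.0555
gripper_force: 0.0
```

{"api": "move_arm", "payload": {
  "increments": [
    [0,0,0,0,0,0],
    [0,0,0,0,0,0],
    [0,0,0,0,0,0],
    [0,0,0,0,0,0],
    [0,0,0,0,0,0]
  ],
  "gripper": -1
}}

```text
t: 48.52
eef_pos: [0.4991, -0.3154, -0.0069]
ee_rot: [3.105, 0.478, 0.001]
ft_force: [-0.4, 1.2, 5.7]
gripper_width: 0.0104
gripper_force: 59.3
```

{"api": "move_arm", "payload": {
  "increments": [
    [0,0,-0.1,0,0,0],
    [0,0,-0.2,0,0,0],
    [0,0,-0.2,0,0,0],
    [0,0,0,0,0,0.285],
    [0,0,0,0,0,0.285],
    [0,0,0,0,0,0]
  ]
}}

```text
t: 49.28
eef_pos: [0.4987, -0.3152, 0.093]
ee_rot: [3.141, 0.035, -0.0]
ft_force: [0.3, -0.2, -0.5]
gripper_width: 0.0102
gripper_force: 58.5
```

```bash
python3 -c "
from h import *
plan(.607,.2717,.09,-88.85)"
```

```text
t49.3 pos [ 0.4987 -0.3152  0.093 ] psi -88.7 turn/.5 [0.001 0.    0.005] shift/.2 [ 0.6   -2.923  0.015] F [ 0.3 -0.2 -0.5] w 0.0102
```

{"api": "move_arm", "payload": {
  "increments": [
    [0.046,-0.225,0,0,0,0.005],
    [0.046,-0.225,0,0,0,0],
    [0.046,-0.225,0,0,0,0],
    [0.046,-0.225,0,0,0,0],
    [0.046,-0.225,0,0,0,0],
    [0.046,-0.225,0,0,0,0],
    [0.046,-0.225,0,0,0,0],
    [0.046,-0.225,0,0,0,0],
    [0.046,-0.225,0,0,0,0],
    [0.046,-0.225,0,0,0,0],
    [0.046,-0.225,0,0,0,0],
    [0.046,-0.225,0,0,0,0],
    [0.048,-0.223,0.1,0,0,0],
    [0,0,0,0,0,0],
    [0,0,0,0,0,0]
  ]
}}

```text
t: 51.15
eef_pos: [0.6078, 0.2705, 0.0725]
ee_rot: [3.14, 0.031, -0.0]
ft_force: [1.1, -0.7, -1.1]
gripper_width: 0.0102
gripper_force: 58.7
```

Run:
```python
from h import *
plan(.608,.2717,.02,-88.85)
for n in ("top","side"):
    im=snap(n,n+"12")
    for q in ("scapula_mid","scapula_seat"):
        for d in eyes.tip_of(n,q)[:2]: print(n,q,round(d["p"],2),w(n,d["centre"]).round(4))
p=np.array(telemetry.read_state()["eef_pos"])+[0,0,.03]
b=cv2.imread("pics/side12.png"); g=cv2.cvtColor(b,6)
for o in(-.008,0,.008): print(o,px("side",[p+[o-.058,-.008,-.01],p+[o+.042,-.033,-.012],p+[o+.042,.033,-.012]]).round(1).tolist())
u=px("side",p)[0].astype(int); print(u)
for r in range(u[1]-6,u[1]+14): print(r,g[r,u[0]-26:u[0]+24].tolist())
```

```text
t51.1 pos [0.6078 0.2705 0.0725] psi -88.9 turn/.5 [ 0.003  0.    -0.001] shift/.2 [ 0.001 -0.006  0.263] F [ 1.1 -0.7 -1.1] w 0.0102
top scapula_mid 0.54 [0.6106 0.2731 0.1038]
top scapula_seat 0.75 [0.6096 0.2698 0.0276]
side scapula_mid 0.83 [0.6099 0.269  0.0981]
side scapula_seat 0.54 [0.6104 0.2716 0.0274]
-0.008 [[211.6, 118.5], [243.6, 117.8], [237.6, 106.9]]
0 [[214.0, 118.1], [246.0, 117.3], [239.9, 106.5]]
0.008 [[216.4, 117.6], [248.3, 116.9], [242.2, 106.1]]
[230 110]
104 [43, 43, 44, 43, 43, 42, 43, 43, 45, 44, 44, 44, 44, 43, 44, 45, 43, 43, 44, 44, 45, 43, 39, 35, 31, 29, 22, 20, 18, 19, 28, 33, 41, 47, 53, 57, 65, 87, 108, 122, 131, 139, 145, 150, 157, 161, 159, 142, 111, 71]
105 [42, 43, 43, 44, 43, 43, 45, 43, 43, 43, 43, 43, 43, 44, 44, 44, 41, 44, 45, 45, 44, 44, 41, 37, 40, 39, 33, 18, 18, 22, 38, 51, 60, 63, 64, 68, 78, 104, 129, 143, 148, 152, 157, 160, 163, 165, 158, 135, 106, 77]
106 [44, 44, 44, 43, 44, 44, 43, 43, 43, 43, 44, 44, 44, 43, 43, 42, 44, 44, 43, 44, 44, 45, 45, 44, 46, 46, 36, 24, 18, 25, 41, 57, 65, 65, 64, 64, 73, 101, 132, 152, 156, 158, 159
[... 3089 characters left out ...]
40, 38, 38, 40, 38, 37, 38, 63, 104, 138, 155, 161, 163, 165, 167]
121 [113, 108, 103, 96, 86, 69, 57, 48, 44, 39, 32, 31, 34, 35, 35, 35, 36, 40, 38, 39, 39, 38, 38, 36, 39, 38, 38, 39, 38, 38, 38, 38, 39, 38, 39, 38, 38, 39, 38, 38, 36, 32, 46, 83, 123, 152, 166, 169, 170, 170]
122 [66, 59, 51, 44, 42, 39, 41, 42, 44, 46, 41, 32, 30, 32, 30, 32, 34, 39, 40, 40, 41, 39, 39, 38, 38, 38, 38, 38, 37, 38, 37, 40, 41, 42, 40, 37, 37, 37, 38, 37, 38, 35, 35, 59, 99, 140, 164, 171, 171, 170]
123 [50, 45, 38, 36, 47, 57, 63, 69, 69, 69, 60, 44, 28, 28, 26, 29, 30, 35, 37, 41, 40, 40, 40, 38, 37, 36, 36, 36, 37, 39, 40, 41, 43, 41, 36, 35, 33, 36, 38, 38, 38, 36, 32, 40, 74, 122, 156, 170, 171, 169]
```

The ends (side columns 214 and 245.5) match a centred grasp. Lower at x = 0.609.

{"api": "move_arm", "payload": {
  "increments": [
    [0.005,-0.006,0.13,0,0,0],
    [0,0,0.12,0,0,0],
    [0,0,0,0,0,0],
    [0,0,0,0,0,0]
  ]
}}

```text
t: 51.95
eef_pos: [0.6093, 0.2724, 0.0229]
ee_rot: [3.141, 0.028, 0.001]
ft_force: [-0.1, 0.0, -1.1]
gripper_width: 0.0102
gripper_force: 58.7
```

{"api": "move_arm", "payload": {
  "increments": [
    [0,0,0.02,0,0,0],
    [0,0,0.02,0,0,0],
    [0,0,0,0,0,0]
  ]
}}

```text
t: 52.32
eef_pos: [0.6086, 0.2728, 0.0143]
ee_rot: [-3.141, -0.029, 0.001]
ft_force: [-0.8, 0.4, -1.6]
gripper_width: 0.0104
gripper_force: 58.7
```

```bash
python3 -c "
from h import *
plan(.6088,.2717,-.001,-88.85)"
```

```text
t52.3 pos [0.6086 0.2728 0.0143] psi -88.9 turn/.5 [-0.     0.001 -0.003] shift/.2 [0.001 0.005 0.077] F [-0.8  0.4 -1.6] w 0.0104
```

{"api": "move_arm", "payload": {
  "increments": [
    [0.001,0.005,0.02,0,0,0],
    [0,0,0.015,0,0,0],
    [0,0,0,0,0,0]
  ]
}}

```text
t: 52.7
eef_pos: [0.6088, 0.2716, 0.0071]
ee_rot: [3.141, 0.029, -0.001]
ft_force: [-0.0, 1.1, -0.7]
gripper_width: 0.0105
gripper_force: 58.7
```

{"api": "move_arm", "payload": {
  "increments": [
    [0,0,0.015,0,0,0],
    [0,0,0.015,0,0,0],
    [0,0,0,0,0,0]
  ]
}}

```text
t: 53.08
eef_pos: [0.6088, 0.2717, 0.0012]
ee_rot: [3.141, 0.029, -0.001]
ft_force: [0.2, -0.3, -2.0]
gripper_width: 0.0105
gripper_force: 58.7
```

{"api": "move_arm", "payload": {
  "increments": [
    [0,0,0.01,0,0,0],
    [0,0,0,0,0,0]
  ]
}}

```text
t: 53.32
eef_pos: [0.609, 0.2717, -0.0006]
ee_rot: [-3.141, -0.029, 0.0]
ft_force: [0.2, -0.0, -1.8]
gripper_width: 0.0101
gripper_force: 58.8
```

{"api": "move_arm", "payload": {
  "increments": [
    [0,0,0.01,0,0,0],
    [0,0,0,0,0,0]
  ]
}}

```text
t: 53.58
eef_pos: [0.6092, 0.2719, -0.0009]
ee_rot: [-3.14, -0.029, 0.0]
ft_force: [-2.3, -0.5, 7.7]
gripper_width: 0.0106
gripper_force: 60.0
```

{"api": "move_arm", "payload": {
  "increments": [
    [0,0,-0.005,0,0,0],
    [0,0,0,0,0,0],
    [0,0,0,0,0,0],
    [0,0,-0.15,0,0,0],
    [0,0,-0.25,0,0,0],
    [0,0,0,0,0,0]
  ],
  "gripper": 0.3
}}

```text
t: 54.32
eef_pos: [0.6124, 0.2719, 0.0828]
ee_rot: [-3.139, -0.028, -0.012]
ft_force: [-0.8, -0.6, -1.1]
gripper_width: 0.0558
gripper_force: 0.0
```

Run:
```python
from h import *
for n in ("top","side"):
    snap(n,n+"13")
    for q in("spleen_mid","vertebra_mid","pancreas_mid","scapula_mid","lock_grip"):
        for d in eyes.tip_of(n,q)[:4]:
            P=w(n,d["centre"])
            if P[1]>0: print(n,q,round(d["p"],2),P.round(4))
plan(.436,.2683,.05,-88.85)
```

```text
top spleen_mid 0.95 [0.4386 0.2674 0.0314]
top vertebra_mid 0.71 [0.6048 0.175  0.0277]
top pancreas_mid 0.63 [0.4393 0.1748 0.0289]
top scapula_mid 0.66 [0.608  0.2733 0.0296]
side spleen_mid 0.79 [0.4356 0.2662 0.0223]
side vertebra_mid 0.69 [0.6112 0.1742 0.0265]
side pancreas_mid 0.68 [0.4383 0.1774 0.027 ]
side scapula_mid 0.64 [0.6094 0.2725 0.0226]
side scapula_mid 0.29 [0.4396 0.2718 0.0277]
side lock_grip 0.56 [0.518  0.2738 0.0479]
t54.9 pos [0.609  0.2716 0.0782] psi -89.0 turn/.5 [ 0.     0.001 -0.003] shift/.2 [-0.865 -0.001  0.141] F [-0.  -0.5 -0.7] w 0.0558
```

All four read as seated. A check press on the spleen with closed fingers (top expected at reported z ≈ 0.020).

{"api": "move_arm", "payload": {
  "increments": [
    [-0.215,0,0,0,0,0],
    [-0.215,0,0,0,0,0],
    [-0.215,0,0,0,0,0],
    [-0.21,0,0,0,0,0],
    [0,0,0.1,0,0,0],
    [0,0,0.1,0,0,0],
    [0,0,0.05,0,0,0],
    [0,0,0,0,0,0]
  ],
  "gripper": -1
}}

```text
t: 55.92
eef_pos: [0.4388, 0.2674, 0.0276]
ee_rot: [3.14, 0.026, -0.001]
ft_force: [-0.5, 1.4, 0.1]
gripper_width: 0.0003
gripper_force: 0.0
```

{"api": "move_arm", "payload": {
  "increments": [
    [0,0,0.02,0,0,0],
    [0,0,0.01,0,0,0],
    [0,0,0,0,0,0]
  ]
}}

```text
t: 56.3
eef_pos: [0.4383, 0.2686, 0.0226]
ee_rot: [-3.141, -0.029, -0.0]
ft_force: [0.2, -0.0, 0.9]
gripper_width: -0.0
gripper_force: 0.0
```

{"api": "move_arm", "payload": {
  "increments": [
    [0,0,0.01,0,0,0],
    [0,0,0,0,0,0]
  ]
}}

```text
t: 56.55
eef_pos: [0.438, 0.2686, 0.0205]
ee_rot: [-3.141, -0.029, 0.0]
ft_force: [0.3, -0.2, 0.5]
gripper_width: 0.0002
gripper_force: 0.0
```

{"api": "move_arm", "payload": {
  "increments": [
    [0,0,0.01,0,0,0],
    [0,0,0,0,0,0]
  ]
}}

```text
t: 56.8
eef_pos: [0.4382, 0.2687, 0.0198]
ee_rot: [-3.14, -0.028, 0.002]
ft_force: [-2.9, -0.8, 12.1]
gripper_width: 0.0001
gripper_force: 6.3
```

Spleen confirmed home (contact at 0.020). Now close the lock.

{"api": "move_arm", "payload": {
  "increments": [
    [0,0,-0.15,0,0,0],
    [0,0,-0.15,0,0,0],
    [0.2,0.01,0,0,0,0],
    [0.2,0.01,0,0,0,0],
    [0.01,0,0,0,0,0],
    [0,0,0,0,0,0],
    [0,0,0,0,0,0]
  ],
  "gripper": 0.4
}}

```text
t: 57.68
eef_pos: [0.5188, 0.2663, 0.0782]
ee_rot: [-3.141, -0.03, 0.002]
ft_force: [-0.4, 0.9, 0.7]
gripper_width: 0.0598
gripper_force: 0.0
```

```bash
python3 -c "
from h import *
plan(.5206,.274,.010,-88.85)"
```

```text
t57.7 pos [0.5188 0.2663 0.0782] psi -88.9 turn/.5 [-0.     0.003 -0.002] shift/.2 [ 0.01  -0.038  0.341] F [-0.4  0.9  0.7] w 0.0598
```

{"api": "move_arm", "payload": {
  "increments": [
    [0.01,-0.038,0,0,0,0],
    [0,0,0.1,0,0,0],
    [0,0,0.12,0,0,0],
    [0,0,0.12,0,0,0],
    [0,0,0,0,0,0]
  ]
}}

```text
t: 58.3
eef_pos: [0.5196, 0.2731, 0.0078]
ee_rot: [3.139, 0.029, -0.007]
ft_force: [-0.5, -0.0, 0.6]
gripper_width: 0.0595
gripper_force: 0.0
```

{"api": "move_arm", "payload": {
  "increments": [
    [0,0,0,0,0,0],
    [0,0,0,0,0,0],
    [0,0,0,0,0,0],
    [0,0,0,0,0,0]
  ],
  "gripper": -1
}}

```text
t: 58.8
eef_pos: [0.5227, 0.274, 0.0115]
ee_rot: [-3.14, -0.029, -0.002]
ft_force: [-1.3, 0.3, 6.5]
gripper_width: 0.0147
gripper_force: 59.6
```

{"api": "move_arm", "payload": {
  "increments": [
    [0,0.025,0,0,0,0],
    [0,0.025,0,0,0,0],
    [0,0,0,0,0,0]
  ]
}}

```text
t: 59.18
eef_pos: [0.5229, 0.2649, 0.0115]
ee_rot: [-3.139, -0.029, -0.002]
ft_force: [-1.4, 1.8, 6.1]
gripper_width: 0.0147
gripper_force: 59.9
```

{"api": "move_arm", "payload": {
  "increments": [
    [0,0.025,0,0,0,0],
    [0,0.025,0,0,0,0],
    [0,0.025,0,0,0,0],
    [0,0,0,0,0,0]
  ]
}}

```text
t: 59.68
eef_pos: [0.5232, 0.2497, 0.0115]
ee_rot: [-3.139, -0.029, -0.002]
ft_force: [-1.5, 1.0, 6.2]
gripper_width: 0.0145
gripper_force: 60.0
```

Sliding freely. Continue to home (y ≈ 0.224).

{"api": "move_arm", "payload": {
  "increments": [
    [0,0.025,0,0,0,0],
    [0,0.025,0,0,0,0],
    [0,0.025,0,0,0,0],
    [0,0,0,0,0,0]
  ]
}}

```text
t: 60.18
eef_pos: [0.5234, 0.2347, 0.0115]
ee_rot: [-3.139, -0.029, -0.002]
ft_force: [-1.1, 1.4, 7.1]
gripper_width: 0.015
gripper_force: 60.0
```

{"api": "move_arm", "payload": {
  "increments": [
    [0,0.025,0,0,0,0],
    [0,0.015,0,0,0,0],
    [0,0,0,0,0,0]
  ]
}}

```text
t: 60.55
eef_pos: [0.5236, 0.227, 0.0115]
ee_rot: [-3.139, -0.03, -0.002]
ft_force: [-1.2, 2.2, 6.4]
gripper_width: 0.0148
gripper_force: 60.0
```

{"api": "move_arm", "payload": {
  "increments": [
    [0,0.01,0,0,0,0],
    [0,0,0,0,0,0]
  ]
}}

```text
t: 60.8
eef_pos: [0.5236, 0.2253, 0.0115]
ee_rot: [-3.139, -0.03, -0.002]
ft_force: [-1.4, 2.4, 7.3]
gripper_width: 0.0147
gripper_force: 60.0
```

{"api": "move_arm", "payload": {
  "increments": [
    [0,0.01,0,0,0,0],
    [0,0,0,0,0,0]
  ]
}}

```text
t: 61.05
eef_pos: [0.5237, 0.2242, 0.0115]
ee_rot: [-3.138, -0.03, -0.002]
ft_force: [-1.5, 3.6, 6.2]
gripper_width: 0.0146
gripper_force: 60.0
```

{"api": "move_arm", "payload": {
  "increments": [
    [0,0.01,0,0,0,0],
    [0,0.01,0,0,0,0],
    [0,0,0,0,0,0],
    [0,0,0,0,0,0]
  ]
}}

```text
t: 61.55
eef_pos: [0.5237, 0.2243, 0.0115]
ee_rot: [-3.133, -0.034, -0.002]
ft_force: [-1.4, 11.4, 5.2]
gripper_width: 0.0143
gripper_force: 60.0
```

{"api": "move_arm", "payload": {
  "increments": [
    [0,-0.02,0,0,0,0],
    [0,0,0,0,0,0],
    [0,0,0,0,0,0],
    [0,0,0,0,0,0],
    [0,0,-0.15,0,0,0],
    [0,0,-0.2,0,0,0],
    [0,0,-0.2,0,0,0],
    [0,0,0,0,0,0],
    [0,0,0,0,0,0]
  ],
  "gripper": 0.4
}}

```text
t: 62.68
eef_pos: [0.5223, 0.2216, 0.1198]
ee_rot: [3.141, 0.029, -0.002]
ft_force: [0.7, 0.6, -0.7]
gripper_width: 0.0597
gripper_force: 0.0
```

Run:
```python
from h import *
print(telemetry.read_state()["t"])
for n in ("top","side"):
    snap(n,n+"14")
    for q in("spleen_mid","vertebra_mid","pancreas_mid","scapula_mid","lock_grip"):
        for d in eyes.tip_of(n,q)[:4]:
            P=w(n,d["centre"])
            if P[1]>0: print(n,q,round(d["p"],2),P.round(4))
```

```text
62.675
top spleen_mid 0.67 [0.4387 0.2677 0.0282]
top vertebra_mid 0.57 [0.6094 0.1735 0.0266]
top pancreas_mid 0.72 [0.4358 0.1759 0.0288]
top lock_grip 0.97 [0.5201 0.2227 0.0512]
top lock_grip 0.44 [0.609  0.1787 0.0276]
side vertebra_mid 0.67 [0.6134 0.1763 0.0218]
side vertebra_mid 0.37 [0.4374 0.1734 0.0241]
side pancreas_mid 0.83 [0.4406 0.1815 0.0249]
side pancreas_mid 0.24 [0.6112 0.1729 0.0244]
side scapula_mid 0.67 [0.6118 0.2726 0.0256]
side lock_grip 0.59 [0.523  0.2233 0.0502]
side lock_grip 0.2 [0.4344 0.2701 0.023 ]
```

The lock reached its home stop after exactly 50 mm of travel, with all four pieces down. Handing in.

```bash
python3 -c "
from h import *
print(ctrl.job_done())"
```

```text
the job is handed in; nothing more can be done
None
```

I handed the job in at about 63 s; the hand-in call returned no verdict. The lock was opened to its stop, pancreas, vertebra, spleen and scapula were seated in their own pockets, and the lock was slid back to its home stop.

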